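Restock the label-roll dispenser

ROBOT

A 6-joint arm with a two-finger parallel gripper is mounted at the origin on the work surface. World frame = base frame: x ahead of the robot, y to its left, z up, the work surface at z = 0. Lengths are in m, angles in rad, forces in N, time in s.
With the tool pointing down it reaches from about 0.275 to 1 m from the base axis. Payload 8.4 kg.
Tool frame: the origin (TCP) lies at the very end of the fingers, on their centre line; the grasp point (between the pads) lies 19 mm behind it (r.pinch_z is the distance from the TCP to the grasp point, in m); z points along the fingers, y is the direction in which the jaws open and shut (so a half turn about z gives the same grasp; the last joint's range is limited). The gripper opens to 85 mm and grips with 20 to 120 N. Pads are 22 mm wide; open, the fingers measure 114 mm over their backs; the gripper's body (76 mm by 85 mm) begins 54 mm behind the grasp point. The pads swing forward as they close: fully open they stand 13 mm farther back than shut.
Start: joints at [1.28, 0.353, 1.633, -0, 1.155, -0.002], TCP at [0.178, 0.599, 0.231] pointing down, gripper open.
Joint ranges: [-2.63, 2.63], [-0.92, 2.1], [0.06, 2.66], [-1.3, 4.44], [0, 2.69], [-3.02, 3.02]. Speed limits (rad/s): [2.22, 2.22, 2.79, 3.14, 3.14, 3.14].

INTERFACE

Orientations are given as a rotation vector (axis times angle).
In Python, from bench import r gives the robot as it stands.
- The arm moves only by the shell command python3 -m jog 'ROWS'. ROWS is JSON, a list of rows, each an object with "rotation": the turn, a rotation vector about the tool's x, y, z in degrees, a list of three; "xyz": the shift along the tool's x, y, z in mm, a list of three; "claw": the opening, from 0 (shut) to 1 (fully open). A call has 1 to 20 rows; each row is the pose to reach, as a shift and turn from the pose commanded when the call began, along the tool's axes at that moment; what a row does not reach only later rows make up. A row lasts 1/12 s, in which the tool goes at most 41.7 mm and 7.16 degrees, less where a joint would pass 70% of its speed; a pose out of reach is approached as far as the arm can. A call with a gripper value outside its range is refused whole. The fingers move at their own pace and stop on an object; the grip force is fixed at half the most. Time passes only in rows, so rows that repeat a pose let the fingers close. It gives the time, the measured TCP pose, the force and the opening at its end, in the units of the state.
- r.observe(): the state, without advancing time (a new reading comes with each control period).
- r.read_camera(name): name is "side" or "top"; returns a dict with "frame" (420x560x3 uint8, red, green, blue), "fovy" (degrees; the focal length in pixels is half the picture's height over the tangent of half this angle, whatever the lens; pixels are square), "cx", "cy" (the principal point, pixels), "rvec" (rotation vector, rad) and "tvec" (3), from world to camera coordinates, as OpenCV has them. Camera axes: x right, y down, z forward; pixel columns grow to the right and rows downward; lengths in m; the calibration is good to about 2 mm. A picture is of the moment at which its call begins. There is no depth.
- r.sign_off(): hands the job in, once; it reports no verdict.
Trained networks look in the newest picture that a camera, given by its name, has taken for a name from the list of things; names that differ only in an ending like _2 or _b are one class to them, and where a whole thing is asked for, a point or a joint stands for the part that bears it (a point fixed in the world has none). Each returns a list of dicts, best first, with "conf" (0 to 1); they miss things now and then, are a little off and sometimes report something else, mostly with a low value. They report only what shows in the picture. A call takes as long as a camera call.
- r.spot_in(thing, camera): "extent" ([left, top, right, bottom] in pixels, round what is visible of it).
- r.place_of(thing, camera): "point" ([column, row] in pixels: a listed point, or the origin of a listed thing).
The state is a dict: "clock": time; "joints": joint angles; "joint_vel": joint speeds; "joint_torque": joint torques, N m; "tool_pos": TCP position; "ee_rot": TCP orientation; "ft_force": force on the tool from outside, world axes, zero at the start; "torque": the same for the moment, N m; "gripper_width": finger opening in m.
Only numpy, scipy, OpenCV 4.12 (cv2) and the standard library are available. Lean on these libraries where they do the work, as an engineer would, in place of code of your own. Each camera call takes 0.05 s, during which the arm holds its last target. There are 200 camera calls.

TASK

Restock the label dispenser from the returns tray: first stand every roll in the two-lane rack, the full rolls (80 mm) in the wide lane and the part-used ones (60 mm) in the narrow lane, with gaps so that they stand free. Then take the spindle by its grip, thread it through all the full rolls where they stand, lift them out together on it, lay the spindle in the dispenser's two V-cradles with the rolls between the side plates and let go. Finally slide the loaded dispenser along its rail until it clicks at the packing station, and leave everything else on the bench alone.

Things in the scene. Friction and masses are not known exactly. Their poses are not given: they have to be found in the camera images.
- full_1_center (a point): label roll (full): 80 mm diameter, 25 mm wide, bore 38 mm, about 90 g; starts standing on its rim in the returns tray; may be absent. Point: centre of the roll. Own y axis = the roll's axis (level; it may have turned about it). Can be pinched across its 25 mm width from above near the upper rim.
- full_2_center (a point): label roll (full): 80 mm diameter, 25 mm wide, bore 38 mm, about 90 g; starts standing on its rim in the returns tray; may be absent. Point: centre of the roll. Own y axis = the roll's axis (level; it may have turned about it). Can be pinched across its 25 mm width from above near the upper rim.
- full_3_center (a point): label roll (full): 80 mm diameter, 25 mm wide, bore 38 mm, about 90 g; starts standing on its rim in the returns tray; may be absent. Point: centre of the roll. Own y axis = the roll's axis (level; it may have turned about it). Can be pinched across its 25 mm width from above near the upper rim.
- full_4_center (a point): label roll (full): 80 mm diameter, 25 mm wide, bore 38 mm, about 90 g; starts standing on its rim in the returns tray; may be absent. Point: centre of the roll. Own y axis = the roll's axis (level; it may have turned about it). Can be pinched across its 25 mm width from above near the upper rim.
- part_1_center (a point): label roll (part-used): 60 mm diameter, 25 mm wide, bore 38 mm, about 45 g; starts standing on its rim in the returns tray; may be absent. Point: centre of the roll. Own y axis = the roll's axis (level; it may have turned about it). Can be pinched across its 25 mm width from above near the upper rim.
- part_2_center (a point): label roll (part-used): 60 mm diameter, 25 mm wide, bore 38 mm, about 45 g; starts standing on its rim in the returns tray; may be absent. Point: centre of the roll. Own y axis = the roll's axis (level; it may have turned about it). Can be pinched across its 25 mm width from above near the upper rim.
- part_3_center (a point): label roll (part-used): 60 mm diameter, 25 mm wide, bore 38 mm, about 45 g; starts standing on its rim in the returns tray; may be absent. Point: centre of the roll. Own y axis = the roll's axis (level; it may have turned about it). Can be pinched across its 25 mm width from above near the upper rim.
- tray: returns tray, a cut-down brown carton 264 (x) x 200 (y) x 30 mm tall, fixed. Origin: centre of its underside. Rolls stand in it on saddle strips, axes along its y, in three rows at its x = -84, 0 and 84 mm, at least 60 mm apart along y. A full roll's centre is then 50 mm, a part-used one's 39 mm above the bench.
- full_lane (a point): wide lane of the rack, for full rolls: two 12 mm steel bars 44 mm apart, 210 mm long, between low end frames (30 mm tall), open above. Fixed. Point: centre of a full roll resting mid-lane (60 mm above bench). y axis = along the lane = the roll axes. Rolls may stand up to 90 mm from this point along y; 50 mm or more between roll centres leaves room for fingers.
- part_lane (a point): narrow lane of the rack, for part-used rolls: the same with bars 34 mm apart, parallel to the wide lane, 82 mm beyond it (+x of these axes). Point: centre of a part-used roll resting mid-lane (51 mm above bench). y axis = along the lane.
- spindle_grip (a point): spindle, loose on the bench, 160 g: black square grip 50 mm long, 25 x 25 mm; 16 mm rod 238 mm long; end knob 25 mm across, 18 mm long, nose tapered. Point: centre of the grip (12.5 mm above bench as it lies). Own x axis = along the rod, grip to nose: rod begins at 25 mm, knob at 263, ends at 281 mm. Rolls hang about 11 mm below the rod's axis. May get knocked.
- spindle_mid (a point): middle of the spindle's rod, on its axis, 144 mm from the grip's centre; axes as spindle_grip
- cradle_mid (a point): the dispenser: grey deck (top at 40 mm) with two upright 6 mm side plates (200 mm apart inside, 212 outside, tops 13 mm above this point), each with a 90 degree V notch, 49 mm wide at the top. The rod lies in both, grip and end knob outside the plates. Point: middle of the rod's axis when lying centred (100 mm above bench; up to 12 mm off along y is fine). y axis = along rod and rail; moves with the carriage.
- grab_post (a point): black square grab post of the carriage, 20 x 20 x 54 mm tall, upright on a tongue at the dispenser's robot side (its -x), for pushing or pinching from above. Point: its centre, 67 mm above the bench. Axes as cradle_mid.
- carriage (a joint): carriage of the dispenser on its rail, m: 0 = loading station (start), grows towards -y of cradle_mid, 0.180 = packing station. A spring ball clicks into a notch at each station: about 7 to 10 N to leave one, 1 to 2 N in between; it pulls in from about 3 mm. Can be overrun by 12 mm to a stop.
- mug: bystander: a white mug, 82 mm across and 92 mm tall. Origin at its underside.
- tape_roll: bystander: a roll of clear packing tape lying flat, 110 mm across, 48 mm tall. Origin at its underside.
- small_carton: bystander: a small sealed carton, 90 x 120 x 65 mm. Origin at its underside.
- core: bystander: an empty cardboard roll core standing on end, 42 mm across, 26 mm tall. Origin at its underside.
- tape_gun: bystander: a tape gun lying on the bench, about 210 x 60 x 82 mm. Origin at its underside.
- marker: bystander: a marker pen lying on the bench, 127 mm long, 17 mm thick. Origin at its underside.

How it is judged:
On the way, in this order (a step that is already met when the one before it is completed fails the run):
1. every full roll stands in the wide lane and every part-used roll in the narrow lane of the rack (x of full_1_center in the frame of full_lane between -0.01 and 0.01 m and y of full_1_center in the frame of full_lane between -0.098 and 0.098 m and z of full_1_center in the frame of full_lane between -0.008 and 0.008 m and angle between the y axis of each of full_1_center, full_2_center, full_3_center, full_4_center and the y axis of full_lane, either way round below 0.2 rad and x of full_2_center in the frame of full_lane between -0.01 and 0.01 m and y of full_2_center in the frame of full_lane between -0.098 and 0.098 m and z of full_2_center in the frame of full_lane between -0.008 and 0.008 m and x of full_3_center in the frame of full_lane between -0.01 and 0.01 m and y of full_3_center in the frame of full_lane between -0.098 and 0.098 m and z of full_3_center in the frame of full_lane between -0.008 and 0.008 m and x of full_4_center in the frame of full_lane between -0.01 and 0.01 m and y of full_4_center in the frame of full_lane between -0.098 and 0.098 m and z of full_4_center in the frame of full_lane between -0.008 and 0.008 m and x of part_1_center in the frame of part_lane between -0.01 and 0.01 m and y of part_1_center in the frame of part_lane between -0.098 and 0.098 m and z of part_1_center in the frame of part_lane between -0.008 and 0.008 m and angle between the y axis of each of part_1_center, part_2_center, part_3_center and the y axis of part_lane, either way round below 0.2 rad and x of part_2_center in the frame of part_lane between -0.01 and 0.01 m and y of part_2_center in the frame of part_lane between -0.098 and 0.098 m and z of part_2_center in the frame of part_lane between -0.008 and 0.008 m and x of part_3_center in the frame of part_lane between -0.01 and 0.01 m and y of part_3_center in the frame of part_lane between -0.098 and 0.098 m and z of part_3_center in the frame of part_lane between -0.008 and 0.008 m), for 0.3 s.
2. all the full rolls hang together on the spindle, lifted clear of the rack (x of full_1_center in the frame of spindle_grip between 0.03 and 0.258 m and y of full_1_center in the frame of spindle_grip between -0.018 and 0.018 m and z of full_1_center in the frame of spindle_grip between -0.018 and 0.018 m and angle between the y axis of each of full_1_center, full_2_center, full_3_center, full_4_center and the x axis of spindle_grip, either way round below 0.3 rad and x of full_2_center in the frame of spindle_grip between 0.03 and 0.258 m and y of full_2_center in the frame of spindle_grip between -0.018 and 0.018 m and z of full_2_center in the frame of spindle_grip between -0.018 and 0.018 m and x of full_3_center in the frame of spindle_grip between 0.03 and 0.258 m and y of full_3_center in the frame of spindle_grip between -0.018 and 0.018 m and z of full_3_center in the frame of spindle_grip between -0.018 and 0.018 m and x of full_4_center in the frame of spindle_grip between 0.03 and 0.258 m and y of full_4_center in the frame of spindle_grip between -0.018 and 0.018 m and z of full_4_center in the frame of spindle_grip between -0.018 and 0.018 m and height (world z) of each of full_1_center, full_2_center, full_3_center, full_4_center above 0.095 m), for 0.2 s.
3. the spindle with all the full rolls lies let go in both V-cradles of the dispenser, still at the loading station (x of full_1_center in the frame of spindle_grip between 0.03 and 0.258 m and y of full_1_center in the frame of spindle_grip between -0.018 and 0.018 m and z of full_1_center in the frame of spindle_grip between -0.018 and 0.018 m and angle between the y axis of each of full_1_center, full_2_center, full_3_center, full_4_center and the x axis of spindle_grip, either way round below 0.3 rad and x of full_2_center in the frame of spindle_grip between 0.03 and 0.258 m and y of full_2_center in the frame of spindle_grip between -0.018 and 0.018 m and z of full_2_center in the frame of spindle_grip between -0.018 and 0.018 m and x of full_3_center in the frame of spindle_grip between 0.03 and 0.258 m and y of full_3_center in the frame of spindle_grip between -0.018 and 0.018 m and z of full_3_center in the frame of spindle_grip between -0.018 and 0.018 m and x of full_4_center in the frame of spindle_grip between 0.03 and 0.258 m and y of full_4_center in the frame of spindle_grip between -0.018 and 0.018 m and z of full_4_center in the frame of spindle_grip between -0.018 and 0.018 m and x of spindle_mid in the frame of cradle_mid between -0.007 and 0.007 m and y of spindle_mid in the frame of cradle_mid between -0.016 and 0.016 m and z of spindle_mid in the frame of cradle_mid between -0.006 and 0.007 m and angle between the x axis of spindle_grip and the y axis of cradle_mid, either way round below 0.06 rad and value of joint carriage between -0.006 and 0.01 m and contact force between the fingers and spindle below 0.2 N), for 0.3 s.
At the end, for the whole second after the job is handed in: Dispenser still, within 6 mm of the packing station; spindle lies in both V-cradles (7 mm across, 16 along, 6 in height) with every full roll on its rod; every part-used roll stands in the narrow lane (10 mm across, 98 along, 8 in height, axis 0.2 rad) (value of joint carriage between 0.174 and 0.186 m and velocity of joint carriage below 0.01 m/s and x of spindle_mid in the frame of cradle_mid between -0.007 and 0.007 m and y of spindle_mid in the frame of cradle_mid between -0.016 and 0.016 m and z of spindle_mid in the frame of cradle_mid between -0.006 and 0.007 m and angle between the x axis of spindle_grip and the y axis of cradle_mid, either way round below 0.06 rad and x of full_1_center in the frame of spindle_grip between 0.03 and 0.258 m and y of full_1_center in the frame of spindle_grip between -0.018 and 0.018 m and z of full_1_center in the frame of spindle_grip between -0.018 and 0.018 m and angle between the y axis of each of full_1_center, full_2_center, full_3_center, full_4_center and the x axis of spindle_grip, either way round below 0.3 rad and x of full_2_center in the frame of spindle_grip between 0.03 and 0.258 m and y of full_2_center in the frame of spindle_grip between -0.018 and 0.018 m and z of full_2_center in the frame of spindle_grip between -0.018 and 0.018 m and x of full_3_center in the frame of spindle_grip between 0.03 and 0.258 m and y of full_3_center in the frame of spindle_grip between -0.018 and 0.018 m and z of full_3_center in the frame of spindle_grip between -0.018 and 0.018 m and x of full_4_center in the frame of spindle_grip between 0.03 and 0.258 m and y of full_4_center in the frame of spindle_grip between -0.018 and 0.018 m and z of full_4_center in the frame of spindle_grip between -0.018 and 0.018 m and x of part_1_center in the frame of part_lane between -0.01 and 0.01 m and y of part_1_center in the frame of part_lane between -0.098 and 0.098 m and z of part_1_center in the frame of part_lane between -0.008 and 0.008 m and angle between the y axis of each of part_1_center, part_2_center, part_3_center and the y axis of part_lane, either way round below 0.2 rad and x of part_2_center in the frame of part_lane between -0.01 and 0.01 m and y of part_2_center in the frame of part_lane between -0.098 and 0.098 m and z of part_2_center in the frame of part_lane between -0.008 and 0.008 m and x of part_3_center in the frame of part_lane between -0.01 and 0.01 m and y of part_3_center in the frame of part_lane between -0.098 and 0.098 m and z of part_3_center in the frame of part_lane between -0.008 and 0.008 m and linear speed of spindle below 0.03 m/s); the robot touches nothing.
It fails at once if another thing on the bench is shifted by more than 30 mm (distance of any of mug, tape_roll, small_carton, core, tape_gun, marker from where it was at the start of the episode above 0.03 m).
Of full_1, full_2, full_3, full_4 only 3 to 4 are there at a start; the rules pass over those that are not, and their reading is None.
Of part_1, part_2, part_3 only 2 to 3 are there at a start; the rules pass over those that are not, and their reading is None.
At some moment in a run one of spindle may be knocked a few centimetres aside while the robot is not near it.
It also fails if it takes over 200 s, if anything falls off the work surface, if the arm or the gripper's body presses on something with over 40 N, if the wrist force passes 120 N, or if a joint passes its speed limit or range.

## Working session

There is one attempt and no reset: what is moved stays moved. The work goes in short steps, Python scripts to look and compute and a shell command to move; the robot and the scene stay as the last step left them, time stands still between calls to the robot, and variables do not carry over. Pictures are saved under pics/ and viewed, about 12 in all and at most 16, crops included, and the job is handed in when it is done.

```bash
ls; mkdir -p pics; cat > h.py <<'E'
import numpy as np, cv2
from bench import r
from scipy.spatial.transform import Rotation as R
def cam(n,save=None):
    c=r.read_camera(n)
    f=c['frame'].shape[0]/2/np.tan(np.radians(c['fovy'])/2)
    c['K']=np.array([[f,0,c['cx']],[0,f,c['cy']],[0,0,1.]])
    c['Rm']=cv2.Rodrigues(np.array(c['rvec'],float))[0]; c['t']=np.array(c['tvec'],float)
    if save: cv2.imwrite('pics/'+save,cv2.cvtColor(c['frame'],cv2.COLOR_RGB2BGR))
    return c
def ray(c,p):
    d=c['Rm'].T@np.linalg.inv(c['K'])@np.array([p[0],p[1],1.]); o=-c['Rm'].T@c['t']
    return o,d
def atz(c,p,z):
    o,d=ray(c,p); return o+d*(z-o[2])/d[2]
def px(c,P):
    q=c['K']@(c['Rm']@np.array(P,float)+c['t']); return q[:2]/q[2]
def tri(c1,p1,c2,p2):
    A=np.zeros((3,3));b=np.zeros(3)
    for c,p in((c1,p1),(c2,p2)):
        o,d=ray(c,p);d=d/np.linalg.norm(d);M=np.eye(3)-np.outer(d,d);A+=M;b+=M@o
    return np.linalg.solve(A,b)
E
python3 - <<'E'
from h import *
np.set_printoptions(precision=3,suppress=True)
print(r.observe())
Z=dict(full_1_center=.05,part_1_center=.039,tray=0,full_lane=.06,part_lane=.051,spindle_grip=.0125,spindle_mid=.0125,cradle_mid=.1,grab_post=.067,mug=0,tape_roll=0,small_carton=0,core=0,tape_gun=0,marker=0)
for n in('top','side'):
    c=cam(n,n+'1.png'); print(n,c['fovy'],'campos',-c['Rm'].T@c['t'], c['Rm'][2])
    for t,z in Z.items():
        for d in r.place_of(t,n):
            if d['conf']>.25: print(t,round(d['conf'],2),np.round(d['point']),atz(c,d['point'],z))
E
```

```text
pics
{'clock': 0.0, 'joints': array([ 1.28 ,  0.354,  1.634,  0.   ,  1.155, -0.002]), 'joint_vel': array([-0.001, -0.001,  0.001,  0.001, -0.001, -0.003]), 'joint_torque': array([  0.001, -60.526, -34.208,  -0.   ,   0.009,   0.   ]), 'tool_pos': array([0.178, 0.599, 0.231]), 'ee_rot': array([-0.452, -3.109,  0.002]), 'ft_force': array([-0.216,  0.009, -0.45 ]), 'torque': array([ 0.059,  0.039, -0.009]), 'gripper_width': 0.08533345783430969}
top 56.857442985673345 campos [0.434 0.004 1.129] [ 0.096 -0.003 -0.995]
full_1_center 0.96 [194. 196.] [0.567 0.24  0.05 ]
part_1_center 0.52 [150. 253.] [0.406 0.361 0.039]
tray 0.65 [178. 224.] [0.492 0.294 0.   ]
full_lane 0.85 [273. 244.] [0.438 0.016 0.06 ]
part_lane 0.79 [274. 212.] [0.529 0.016 0.051]
part_lane 0.54 [154. 227.] [0.48  0.349 0.051]
spindle_grip 0.74 [387. 224.] [ 0.503 -0.31   0.012]
spindle_mid 0.92 [356. 262.] [ 0.393 -0.221  0.012]
cradle_mid 0.98 [289. 160.] [ 0.665 -0.022  0.1  ]
grab_post 0.67 [221. 282.] [0.335 0.156 0.067]
grab_post 0.63 [291. 189.] [ 0.592 -0.03   0.067]
mug 0.96 [474. 220.] [ 0.521 -0.567  0.   
[... 610 characters left out ...]
 [248. 226.] [0.433 0.014 0.06 ]
part_lane 0.57 [266. 220.] [ 0.503 -0.005  0.051]
spindle_grip 0.76 [333. 275.] [ 0.498 -0.321  0.012]
spindle_mid 0.59 [288. 279.] [ 0.382 -0.227  0.012]
cradle_mid 0.88 [298. 194.] [ 0.645 -0.027  0.1  ]
cradle_mid 0.5 [218. 190.] [0.457 0.196 0.1  ]
grab_post 0.79 [286. 208.] [ 0.587 -0.021  0.067]
mug 0.58 [394. 314.] [ 0.52  -0.554  0.   ]
mug 0.56 [218. 194.] [0.514 0.273 0.   ]
tape_roll 0.7 [395. 283.] [ 0.628 -0.482  0.   ]
small_carton 0.61 [261. 165.] [0.762 0.284 0.   ]
core 0.67 [199. 230.] [0.331 0.169 0.   ]
tape_gun 0.73 [209. 158.] [0.64  0.472 0.   ]
tape_gun 0.38 [392. 314.] [ 0.517 -0.549  0.   ]
marker 0.62 [230. 240.] [0.379 0.053 0.   ]
```

```bash
python3 -m jog --help 2>&1 | head -20
```

```text
invalid input: not JSON, or not a number
```

```bash
python3 - <<'E'
import cv2
a=cv2.imread('pics/top1.png');b=cv2.imread('pics/side1.png')
cv2.imwrite('pics/top1c.png',cv2.resize(a[130:310,95:405],(800,465),interpolation=cv2.INTER_CUBIC))
cv2.imwrite('pics/side1c.png',cv2.resize(b[130:310,140:410],(800,533),interpolation=cv2.INTER_CUBIC))
E
```

```text
(no output)
```

View pics/top1c.png

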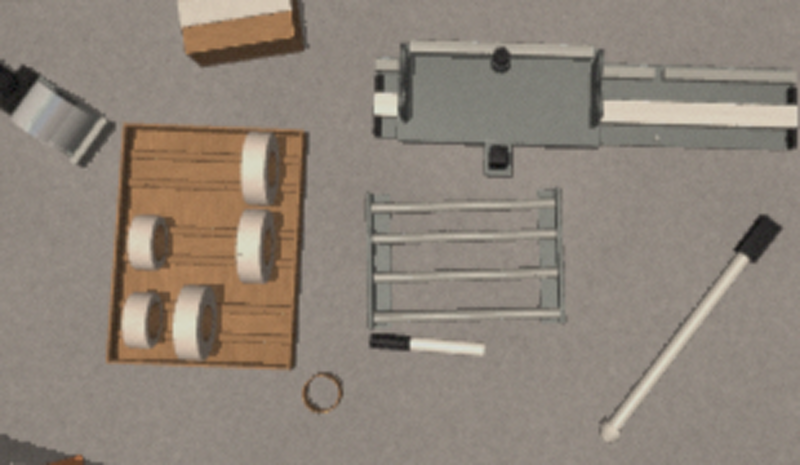

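View pics/side1c.png

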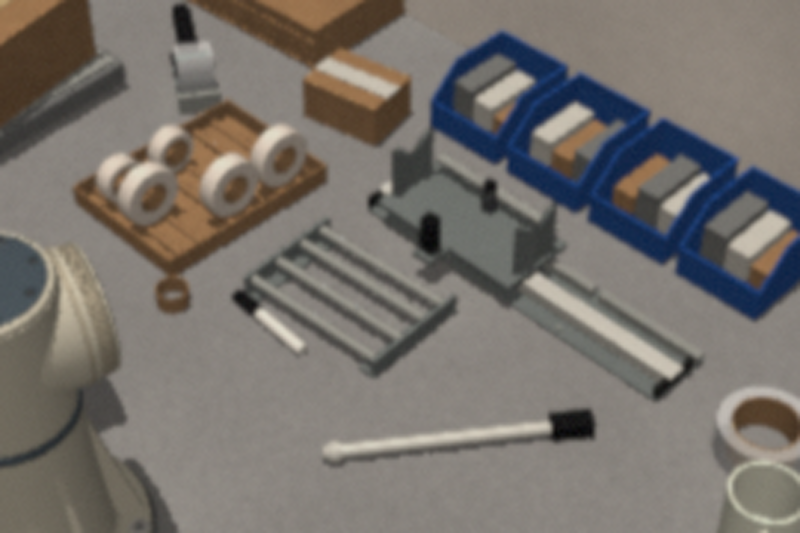

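Both views show 3 full and 2 part-used rolls in the tray. In the top crop the wide lane is the lower pair of bars (rows 275 and 316), the narrow lane the upper pair (207 and 238). The spindle grip is at about (758,238) and its nose at (608,432). Next I measure by model fit.

```bash
cat >> h.py <<'E'
from scipy.optimize import minimize
def rollmask(c,x,y,z,yaw,rad,shape):
    a=np.linspace(0,2*np.pi,40); ax=np.array([-np.sin(yaw),np.cos(yaw),0]); ux=np.array([np.cos(yaw),np.sin(yaw),0])
    P=[np.array([x,y,z])+s*.0125*ax+rad*(np.cos(t)*ux+np.sin(t)*np.array([0,0,1])) for s in(-1,1) for t in a]
    h=cv2.convexHull(np.array([px(c,p) for p in P],np.float32)*16).astype(np.int32)
    m=np.zeros(shape,np.uint8); cv2.fillConvexPoly(m,h,1,shift=4); return m
def white(c):
    f=c['frame'].astype(int); return ((f.min(2)>125)&(f.max(2)-f.min(2)<45)).astype(np.uint8)
def fitroll(cs,x,y,z,yaw,rad):
    W=[white(c) for c in cs]
    def cost(p):
        s=0
        for c,w in zip(cs,W):
            m=rollmask(c,p[0],p[1],z,yaw,rad,w.shape)
            k=cv2.dilate(m,np.ones((5,5)))  # local ring
            s+=((k-m)*w).sum()+(m*(1-w)).sum()
        return s
    best=min(((cost((x+i*.004,y+j*.004)),x+i*.004,y+j*.004) for i in range(-5,6) for j in range(-5,6)))
    best=min(((cost((best[1]+i*.001,best[2]+j*.001)),best[1]+i*.001,best[2]+j*.001) for i in range(-4,5) for j in range(-4,5)))
    return best
E
cat > m.py <<'E'
from h import *
np.set_printoptions(precision=4,suppress=True)
t=cam('top');s=cam('side')
u=lambda p:(95+p[0]*.3875,130+p[1]*.3871)
# bars
for z,bs in((.0255,[((373,321),(560,314)),((371,277),(557,271)),((372,240),(557,236)),((371,209),(556,204))]),):
    for b in bs:
        p,q=[atz(t,u(k),z) for k in b]; print('bar',p,q,np.degrees(np.arctan2(q[0]-p[0],-(q[1]-p[1]))))
print('tray',[atz(t,u(k),.03)[:2] for k in((123,125),(306,131),(292,367),(109,361))])
W=white(t)
rolls=[('F',260,168),('F',257,245),('F',195,322),('P',147,242),('P',143,320)]
for n,a,b in rolls:
    z,rad=(.05,.04) if n=='F' else (.039,.03)
    g=atz(t,u((a,b)),z+rad*.6)
    for nm,cs in(('top',[t]),('side',[s]),('both',[t,s])):
        print(n,nm,fitroll(cs,g[0],g[1],z,np.radians(-3),rad))
E
python3 m.py
```

```text
bar [0.4083 0.1113 0.0255] [ 0.4198 -0.0933  0.0255] 3.2390183056315873
bar [0.4562 0.1149 0.0255] [ 0.4668 -0.0895  0.0255] 2.9637513086047083
bar [0.4968 0.115  0.0255] [ 0.5053 -0.089   0.0255] 2.370201214969084
bar [0.5311 0.1171 0.0255] [ 0.5407 -0.0875  0.0255] 2.6926471731326216
tray [array([0.6186, 0.3943]), array([0.616 , 0.1913]), array([0.3572, 0.1972]), array([0.3598, 0.3957])]
F top (np.uint64(212), np.float64(0.5711088673326488), np.float64(0.23609474573669853))
F side (np.uint64(223), np.float64(0.5871088673326488), np.float64(0.24809474573669854))
F both (np.uint64(486), np.float64(0.5711088673326488), np.float64(0.24709474573669854))
F top (np.uint64(209), np.float64(0.486433948301512), np.float64(0.24097433046961056))
F side (np.uint64(258), np.float64(0.499433948301512), np.float64(0.24897433046961054))
F both (np.uint64(480), np.float64(0.486433948301512), np.float64(0.23797433046961056))
F top (np.uint64(256), np.float64(0.40476080826309346), np.float64(0.3014538867320379))
F side (np.uint64(275), np.float64(0.41276080826309347), np.float64(0.3044538867320379))
F both (np.uint64(535), np.float64(0.40476080826309346), np.float64(0.2984538867320379))
P top (np.uint64(176), np.float64(0.49016273212723993), np.float64(0.35632513288019774))
P side (np.uint64(150), np.float64(0.5001627321272399), np.float64(0.37632513288019775))
P both (np.uint64(343), np.float64(0.49116273212723993), np.float64(0.36532513288019774))
P top (np.uint64(182), np.float64(0.400322420687102), np.float64(0.36335011365473635))
P side (np.uint64(124), np.float64(0.409322420687102), np.float64(0.36435011365473635))
P both (np.uint64(310), np.float64(0.408322420687102), np.float64(0.36535011365473635))
```

```bash
cat > o.py <<'E'
from h import *
t=cam('top');s=cam('side'); print([k for k in t.keys()])
rolls=[('F',.571,.236),('F',.487,.241),('F',.404,.301),('P',.489,.358),('P',.401,.364)]
out=[]
for c,(x0,y0,w,h) in((t,(125,165,110,120)),(s,(150,160,130,110))):
    im=cv2.resize(cv2.cvtColor(c['frame'],cv2.COLOR_RGB2BGR),None,fx=4,fy=4,interpolation=cv2.INTER_CUBIC)
    for n,x,y in rolls:
        z,rad=(.05,.04) if n=='F' else (.039,.03)
        for sg in(-1,1):
            for rr in(rad,.019):
                a=np.linspace(0,2*np.pi,40)
                P=np.array([px(c,(x+rr*np.cos(k),y+sg*.0125,z+rr*np.sin(k))) for k in a])
                cv2.polylines(im,[np.int32(P*4+2)],True,(0,0,255) if sg>0 else (255,0,0),1)
    tr=[px(c,(.488+i*.132,.2945+j*.1,.03)) for i,j in((-1,-1),(-1,1),(1,1),(1,-1))]
    cv2.polylines(im,[np.int32(np.array(tr)*4+2)],True,(0,255,0),1)
    out.append(cv2.resize(im[y0*4:(y0+h)*4,x0*4:(x0+w)*4],(400,400)))
cv2.imwrite('pics/ov1.png',np.hstack(out))
E
python3 o.py
```

```text
['frame', 'fovy', 'cx', 'cy', 'rvec', 'tvec', 'K', 'Rm', 't']
```

View pics/ov1.png

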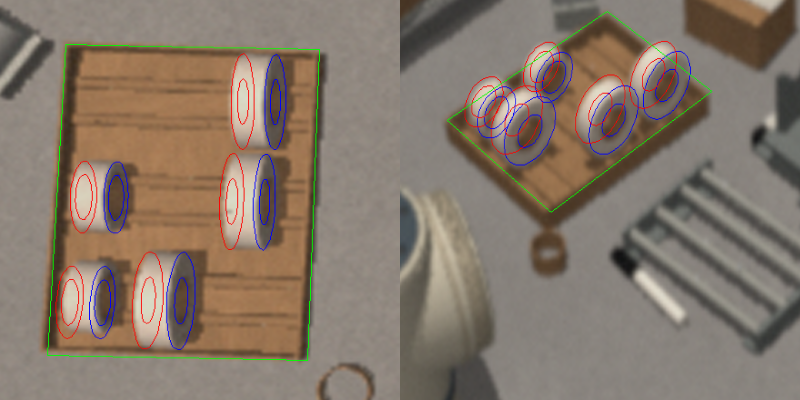

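The overlay shows the top-camera fits sit on all five rolls (within ~2–3 mm) and the tray outline matches. I set out with these.

```bash
cat > to.py <<'E'
# to.py x y z yaw ... : shift (mm) + turn (deg) from the present pose, in tool axes
import sys; from h import *
a=list(map(float,sys.argv[1:])); o=r.observe(); T=R.from_rotvec(o['ee_rot']); p=np.array(o['tool_pos'])
for i in range(0,len(a),4):
    x,y,z,w=a[i:i+4]
    G=R.from_euler('z',w,degrees=True)*R.from_matrix(np.diag([-1.,1,-1]))
    print(np.round(T.inv().apply(np.array([x,y,z])-p)*1000,1),np.round((T.inv()*G).as_rotvec(degrees=True),1))
print(round(o['clock'],2),p.round(4),o['gripper_width'].round(4))
E
python3 to.py .404 .301 .2 2.9 .404 .301 .061 2.9
```

```text
[-301.6 -221.4   31.3] [ -0.   -0.  -19.4]
[-301.6 -221.4  170.3] [ -0.   -0.  -19.4]Traceback (most recent call last):
  File "to.py", line 8, in <module>
    print(round(o['clock'],2),p.round(4),o['gripper_width'].round(4))
                                         ^^^^^^^^^^^^^^^^^^^^^^^^
AttributeError: 'float' object has no attribute 'round'
```

```bash
sed -i "s/o\['gripper_width'\].round(4)/round(o['gripper_width'],4),o['ft_force'].round(1),o['torque'].round(2)/" to.py
python3 -m jog '[{"xyz":[-302,-221,31],"rotation":[0,0,-19.4],"claw":0.6},{"xyz":[-302,-221,31],"rotation":[0,0,-19.4],"claw":0.6},{"xyz":[-302,-221,31],"rotation":[0,0,-19.4],"claw":0.6},{"xyz":[-302,-221,31],"rotation":[0,0,-19.4],"claw":0.6},{"xyz":[-302,-221,31],"rotation":[0,0,-19.4],"claw":0.6},{"xyz":[-302,-221,31],"rotation":[0,0,-19.4],"claw":0.6},{"xyz":[-302,-221,31],"rotation":[0,0,-19.4],"claw":0.6},{"xyz":[-302,-221,31],"rotation":[0,0,-19.4],"claw":0.6},{"xyz":[-302,-221,31],"rotation":[0,0,-19.4],"claw":0.6},{"xyz":[-302,-221,31],"rotation":[0,0,-19.4],"claw":0.6},{"xyz":[-302,-221,31],"rotation":[0,0,-19.4],"claw":0.6},{"xyz":[-302,-221,31],"rotation":[0,0,-19.4],"claw":0.6}]'
python3 to.py .404 .301 .2 2.9 .404 .301 .061 2.9 .4390 -.0080 .19 2.9 .439 -.008 .073 2.9
```

```text
clock: 2.8
tool_pos: [0.4046, 0.3013, 0.2004]
ee_rot: [0.076, -3.141, -0.001]
ft_force: [0.0, 0.4, 1.1]
gripper_width: 0.0511
[ 0.6 -0.3  0.4] [ 0.  -0.  -0.1]
[  0.6  -0.4 139.4] [ 0.  -0.  -0.1]
[ -19.4 -310.6   10.3] [ 0.  -0.  -0.1]
[ -19.4 -310.7  127.3] [ 0.  -0.  -0.1]
2.8 [0.4046 0.3013 0.2004] 0.0511 [0.  0.4 1.1] [ 0.04  0.01 -0.05]
```

```bash
python3 -m jog '[{"xyz":[0,0,40],"claw":0.6},{"xyz":[0,0,80],"claw":0.6},{"xyz":[0,0,115],"claw":0.6},{"xyz":[0,0,139],"claw":0.6},{"xyz":[0,0,139],"claw":0.6},{"xyz":[0,0,139],"claw":0},{"xyz":[0,0,139],"claw":0},{"xyz":[0,0,139],"claw":0},{"xyz":[0,0,139],"claw":0},{"xyz":[0,0,139],"claw":0},{"xyz":[0,0,139],"claw":0},{"xyz":[0,0,115],"claw":0},{"xyz":[0,0,80],"claw":0},{"xyz":[0,0,40],"claw":0},{"xyz":[0,0,5],"claw":0},{"xyz":[0,0,5],"claw":0}]'
python3 to.py .4390 -.0080 .19 2.9 .439 -.008 .073 2.9
```

```text
[ -19.4 -310.6   10.3] [ 0.  -0.  -0.1]
[ -19.4 -310.7  127.3] [ 0.  -0.  -0.1]
2.8 [0.4046 0.3013 0.2004] 0.0511 [0.  0.4 1.1] [ 0.04  0.01 -0.05]invalid input
```

```bash
python3 -m jog '[{"rotation":[0,0,0],"xyz":[0,0,40],"claw":0.6},{"rotation":[0,0,0],"xyz":[0,0,80],"claw":0.6},{"rotation":[0,0,0],"xyz":[0,0,115],"claw":0.6},{"rotation":[0,0,0],"xyz":[0,0,139],"claw":0.6},{"rotation":[0,0,0],"xyz":[0,0,139],"claw":0.6},{"rotation":[0,0,0],"xyz":[0,0,139],"claw":0},{"rotation":[0,0,0],"xyz":[0,0,139],"claw":0},{"rotation":[0,0,0],"xyz":[0,0,139],"claw":0},{"rotation":[0,0,0],"xyz":[0,0,139],"claw":0},{"rotation":[0,0,0],"xyz":[0,0,139],"claw":0},{"rotation":[0,0,0],"xyz":[0,0,139],"claw":0},{"rotation":[0,0,0],"xyz":[0,0,115],"claw":0},{"rotation":[0,0,0],"xyz":[0,0,80],"claw":0},{"rotation":[0,0,0],"xyz":[0,0,40],"claw":0},{"rotation":[0,0,0],"xyz":[0,0,5],"claw":0},{"rotation":[0,0,0],"xyz":[0,0,5],"claw":0}]'
python3 to.py .4390 -.0080 .19 2.9 .439 -.008 .073 2.9
```

```text
clock: 4.13
tool_pos: [0.4079, 0.3035, 0.2027]
ee_rot: [-0.078, 3.131, 0.01]
ft_force: [2.4, 2.0, 0.2]
gripper_width: 0.0242
[ -15.5 -312.8   10.9] [ 0.4  0.6 -0.1]
[ -14.3 -313.5  127.9] [ 0.4  0.6 -0.1]
4.13 [0.4079 0.3035 0.2027] 0.0242 [2.4 2.  0.2] [ 0.07 -0.08  0.01]
```

```bash
python3 -m jog '[{"rotation":[0,0,0],"xyz":[-19,-311,5],"claw":0},{"rotation":[0,0,0],"xyz":[-19,-311,5],"claw":0},{"rotation":[0,0,0],"xyz":[-19,-311,5],"claw":0},{"rotation":[0,0,0],"xyz":[-19,-311,5],"claw":0},{"rotation":[0,0,0],"xyz":[-19,-311,5],"claw":0},{"rotation":[0,0,0],"xyz":[-19,-311,5],"claw":0},{"rotation":[0,0,0],"xyz":[-19,-311,5],"claw":0},{"rotation":[0,0,0],"xyz":[-19,-311,5],"claw":0},{"rotation":[0,0,0],"xyz":[-19,-311,5],"claw":0},{"rotation":[0,0,0],"xyz":[-19,-311,5],"claw":0},{"rotation":[0,0,0],"xyz":[-19,-311,5],"claw":0},{"rotation":[0,0,0],"xyz":[-19,-311,5],"claw":0}]'
python3 to.py .439 -.008 .073 2.9
python3 - <<'E'
from h import *
t=cam('top');s=cam('side')
o=[]
for c,(x,y,w,h) in((t,(205,180,140,100)),(s,(160,160,196,140))):
    o.append(cv2.resize(cv2.cvtColor(c['frame'],cv2.COLOR_RGB2BGR)[y:y+h,x:x+w],(400,286),interpolation=cv2.INTER_CUBIC))
cv2.imwrite('pics/a.png',np.hstack(o))
E
```

```text
clock: 5.13
tool_pos: [0.4389, -0.0076, 0.1903]
ee_rot: [-0.08, 3.14, 0.0]
ft_force: [1.3, 0.4, -0.6]
gripper_width: 0.0242
[-1.000e-01 -5.000e-01  1.173e+02] [0. 0. 0.]
5.13 [ 0.4389 -0.0076  0.1903] 0.0242 [ 1.3  0.4 -0.6] [ 0.01  0.02 -0.03]
```

View pics/a.png

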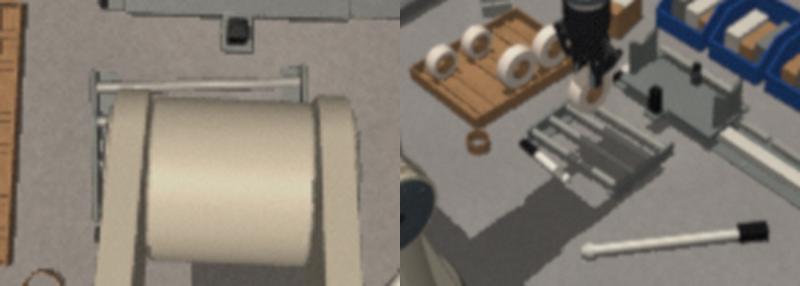

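The roll hangs over the rack in the side view (590,90); the arm hides the rack in the top view. Lowering and releasing.

```bash
python3 -m jog '[{"rotation":[0,0,0],"xyz":[0,0,40],"claw":0},{"rotation":[0,0,0],"xyz":[0,0,75],"claw":0},{"rotation":[0,0,0],"xyz":[0,0,100],"claw":0},{"rotation":[0,0,0],"xyz":[0,0,110],"claw":0},{"rotation":[0,0,0],"xyz":[0,0,117],"claw":0},{"rotation":[0,0,0],"xyz":[0,0,117],"claw":0},{"rotation":[0,0,0],"xyz":[0,0,117],"claw":0},{"rotation":[0,0,0],"xyz":[0,0,117],"claw":0.45},{"rotation":[0,0,0],"xyz":[0,0,117],"claw":0.45},{"rotation":[0,0,0],"xyz":[0,0,117],"claw":0.45},{"rotation":[0,0,0],"xyz":[0,0,117],"claw":0.45},{"rotation":[0,0,0],"xyz":[0,0,90],"claw":0.45},{"rotation":[0,0,0],"xyz":[0,0,60],"claw":0.45},{"rotation":[0,0,0],"xyz":[0,0,25],"claw":0.45},{"rotation":[0,0,0],"xyz":[0,0,-5],"claw":0.45},{"rotation":[0,0,0],"xyz":[0,0,-5],"claw":0.45}]'
python3 to.py .487 .241 .195 2.9
```

```text
clock: 6.57
tool_pos: [0.4422, -0.0085, 0.2009]
ee_rot: [-0.078, 3.132, -0.001]
ft_force: [0.7, 0.3, -0.2]
gripper_width: 0.0382
[-57.1 247.    6.2] [-0.   0.5 -0.1]
6.57 [ 0.4422 -0.0085  0.2009] 0.0382 [ 0.7  0.3 -0.2] [ 0.01 -0.01  0.04]
```

```bash
python3 -m jog '[{"rotation":[0,0,0],"xyz":[-60,246,0],"claw":0.6},{"rotation":[0,0,0],"xyz":[-60,246,0],"claw":0.6},{"rotation":[0,0,0],"xyz":[-60,246,0],"claw":0.6},{"rotation":[0,0,0],"xyz":[-60,246,0],"claw":0.6},{"rotation":[0,0,0],"xyz":[-60,246,0],"claw":0.6},{"rotation":[0,0,0],"xyz":[-60,246,0],"claw":0.6},{"rotation":[0,0,0],"xyz":[-60,246,0],"claw":0.6},{"rotation":[0,0,0],"xyz":[-60,246,0],"claw":0.6},{"rotation":[0,0,0],"xyz":[-60,246,0],"claw":0.6},{"rotation":[0,0,0],"xyz":[-60,246,40],"claw":0.6},{"rotation":[0,0,0],"xyz":[-60,246,80],"claw":0.6},{"rotation":[0,0,0],"xyz":[-60,246,115],"claw":0.6},{"rotation":[0,0,0],"xyz":[-60,246,134],"claw":0.6},{"rotation":[0,0,0],"xyz":[-60,246,134],"claw":0.6},{"rotation":[0,0,0],"xyz":[-60,246,134],"claw":0},{"rotation":[0,0,0],"xyz":[-60,246,134],"claw":0},{"rotation":[0,0,0],"xyz":[-60,246,134],"claw":0},{"rotation":[0,0,0],"xyz":[-60,246,134],"claw":0},{"rotation":[0,0,0],"xyz":[-60,246,134],"claw":0},{"rotation":[0,0,0],"xyz":[-60,246,134],"claw":0}]'
python3 to.py .4418 -.0629 .195 2.9 .4418 -.0629 .073 2.9
```

```text
clock: 8.23
tool_pos: [0.4878, 0.2405, 0.0629]
ee_rot: [-0.079, 3.138, 0.001]
ft_force: [-0.5, -2.1, 9.1]
gripper_width: 0.024
[  60.7 -300.6 -132.5] [ 0.   0.1 -0. ]
[  61.1 -300.7  -10.5] [ 0.   0.1 -0. ]
8.23 [0.4878 0.2405 0.0629] 0.024 [-0.5 -2.1  9.1] [-0.56  0.03 -0.02]
```

```bash
python3 -m jog '[{"rotation":[0,0,0],"xyz":[0,0,-40],"claw":0},{"rotation":[0,0,0],"xyz":[0,0,-80],"claw":0},{"rotation":[0,0,0],"xyz":[0,0,-120],"claw":0},{"rotation":[0,0,0],"xyz":[0,0,-134],"claw":0},{"rotation":[0,0,0],"xyz":[61,-301,-134],"claw":0},{"rotation":[0,0,0],"xyz":[61,-301,-134],"claw":0},{"rotation":[0,0,0],"xyz":[61,-301,-134],"claw":0},{"rotation":[0,0,0],"xyz":[61,-301,-134],"claw":0},{"rotation":[0,0,0],"xyz":[61,-301,-134],"claw":0},{"rotation":[0,0,0],"xyz":[61,-301,-134],"claw":0},{"rotation":[0,0,0],"xyz":[61,-301,-134],"claw":0},{"rotation":[0,0,0],"xyz":[61,-301,-134],"claw":0},{"rotation":[0,0,0],"xyz":[61,-301,-134],"claw":0},{"rotation":[0,0,0],"xyz":[61,-301,-134],"claw":0},{"rotation":[0,0,0],"xyz":[61,-301,-95],"claw":0},{"rotation":[0,0,0],"xyz":[61,-301,-55],"claw":0},{"rotation":[0,0,0],"xyz":[61,-301,-25],"claw":0},{"rotation":[0,0,0],"xyz":[61,-301,-12],"claw":0},{"rotation":[0,0,0],"xyz":[61,-301,-12],"claw":0},{"rotation":[0,0,0],"xyz":[61,-301,-12],"claw":0}]'
python3 to.py .4418 -.0629 .073 2.9
```

```text
clock: 9.9
tool_pos: [0.4411, -0.0621, 0.0729]
ee_rot: [0.081, -3.14, -0.001]
ft_force: [0.5, 0.1, -1.8]
gripper_width: 0.0239
[-0.7 -0.9 -0.1] [ 0. -0.  0.]
9.9 [ 0.4411 -0.0621  0.0729] 0.0239 [ 0.5  0.1 -1.8] [-0.01  0.01 -0.  ]
```

```bash
python3 -m jog '[{"rotation":[0,0,0],"xyz":[0,0,0],"claw":0.45},{"rotation":[0,0,0],"xyz":[0,0,0],"claw":0.45},{"rotation":[0,0,0],"xyz":[0,0,0],"claw":0.45},{"rotation":[0,0,0],"xyz":[0,0,0],"claw":0.45},{"rotation":[0,0,0],"xyz":[0,0,-25],"claw":0.45},{"rotation":[0,0,0],"xyz":[0,0,-60],"claw":0.45},{"rotation":[0,0,0],"xyz":[0,0,-95],"claw":0.45},{"rotation":[0,0,0],"xyz":[0,0,-122],"claw":0.45},{"rotation":[0,0,0],"xyz":[0,0,-122],"claw":0.45},{"rotation":[0,0,0],"xyz":[0,0,-122],"claw":0.45},{"rotation":[0,0,0],"xyz":[0,0,-122],"claw":0.45}]'
python3 to.py .571 .235 .195 2.9 .571 .235 .061 2.9
```

```text
clock: 10.82
tool_pos: [0.4402, -0.0633, 0.1949]
ee_rot: [0.078, -3.14, -0.0]
ft_force: [-0.3, 0.4, -0.4]
gripper_width: 0.0385
[-1.454e+02  2.915e+02 -1.000e-01] [ 0.  -0.  -0.1]
[-145.4  291.5  133.9] [ 0.  -0.  -0.1]
10.82 [ 0.4402 -0.0633  0.1949] 0.0385 [-0.3  0.4 -0.4] [ 0.    0.01 -0.01]
```

```bash
python3 -m jog '[{"rotation":[0,0,0],"xyz":[-145,291,0],"claw":0.6},{"rotation":[0,0,0],"xyz":[-145,291,0],"claw":0.6},{"rotation":[0,0,0],"xyz":[-145,291,0],"claw":0.6},{"rotation":[0,0,0],"xyz":[-145,291,0],"claw":0.6},{"rotation":[0,0,0],"xyz":[-145,291,0],"claw":0.6},{"rotation":[0,0,0],"xyz":[-145,291,0],"claw":0.6},{"rotation":[0,0,0],"xyz":[-145,291,0],"claw":0.6},{"rotation":[0,0,0],"xyz":[-145,291,0],"claw":0.6},{"rotation":[0,0,0],"xyz":[-145,291,0],"claw":0.6},{"rotation":[0,0,0],"xyz":[-145,291,0],"claw":0.6},{"rotation":[0,0,0],"xyz":[-145,291,40],"claw":0.6},{"rotation":[0,0,0],"xyz":[-145,291,80],"claw":0.6},{"rotation":[0,0,0],"xyz":[-145,291,115],"claw":0.6},{"rotation":[0,0,0],"xyz":[-145,291,134],"claw":0.6},{"rotation":[0,0,0],"xyz":[-145,291,134],"claw":0},{"rotation":[0,0,0],"xyz":[-145,291,134],"claw":0},{"rotation":[0,0,0],"xyz":[-145,291,134],"claw":0},{"rotation":[0,0,0],"xyz":[-145,291,134],"claw":0},{"rotation":[0,0,0],"xyz":[-145,291,134],"claw":0},{"rotation":[0,0,0],"xyz":[-145,291,134],"claw":0}]'
python3 to.py .4362 .047 .195 2.9 .4362 .047 .073 2.9
```

```text
clock: 12.48
tool_pos: [0.5718, 0.2347, 0.0627]
ee_rot: [-0.078, 3.139, 0.001]
ft_force: [0.3, -0.2, -1.7]
gripper_width: 0.024
[ 144.5 -180.6 -132.8] [ 0.   0.1 -0.1]
[ 144.7 -180.7  -10.8] [ 0.   0.1 -0.1]
12.48 [0.5718 0.2347 0.0627] 0.024 [ 0.3 -0.2 -1.7] [-0.03  0.02  0.07]
```

```bash
python3 -m jog '[{"rotation":[0,0,0],"xyz":[0,0,-40],"claw":0},{"rotation":[0,0,0],"xyz":[0,0,-80],"claw":0},{"rotation":[0,0,0],"xyz":[0,0,-120],"claw":0},{"rotation":[0,0,0],"xyz":[0,0,-134],"claw":0},{"rotation":[0,0,0],"xyz":[144,-180,-134],"claw":0},{"rotation":[0,0,0],"xyz":[144,-180,-134],"claw":0},{"rotation":[0,0,0],"xyz":[144,-180,-134],"claw":0},{"rotation":[0,0,0],"xyz":[144,-180,-134],"claw":0},{"rotation":[0,0,0],"xyz":[144,-180,-134],"claw":0},{"rotation":[0,0,0],"xyz":[144,-180,-134],"claw":0},{"rotation":[0,0,0],"xyz":[144,-180,-134],"claw":0},{"rotation":[0,0,0],"xyz":[144,-180,-134],"claw":0},{"rotation":[0,0,0],"xyz":[144,-180,-95],"claw":0},{"rotation":[0,0,0],"xyz":[144,-180,-55],"claw":0},{"rotation":[0,0,0],"xyz":[144,-180,-25],"claw":0},{"rotation":[0,0,0],"xyz":[144,-180,-12],"claw":0},{"rotation":[0,0,0],"xyz":[144,-180,-12],"claw":0},{"rotation":[0,0,0],"xyz":[144,-180,-12],"claw":0},{"rotation":[0,0,0],"xyz":[144,-180,-12],"claw":0}]'
python3 to.py .4362 .047 .073 2.9
```

```text
clock: 14.07
tool_pos: [0.4372, 0.0481, 0.0738]
ee_rot: [-0.079, 3.14, 0.0]
ft_force: [0.5, 0.3, -0.6]
gripper_width: 0.0242
[ 1.1 -1.1  0.8] [ 0.   0.1 -0. ]
14.07 [0.4372 0.0481 0.0738] 0.0242 [ 0.5  0.3 -0.6] [ 0.04  0.05 -0.01]
```

```bash
python3 -m jog '[{"rotation":[0,0,0],"xyz":[0,0,0],"claw":0.45},{"rotation":[0,0,0],"xyz":[0,0,0],"claw":0.45},{"rotation":[0,0,0],"xyz":[0,0,0],"claw":0.45},{"rotation":[0,0,0],"xyz":[0,0,0],"claw":0.45},{"rotation":[0,0,0],"xyz":[0,0,-25],"claw":0.45},{"rotation":[0,0,0],"xyz":[0,0,-60],"claw":0.45},{"rotation":[0,0,0],"xyz":[0,0,-95],"claw":0.45},{"rotation":[0,0,0],"xyz":[0,0,-122],"claw":0.45},{"rotation":[0,0,0],"xyz":[0,0,-122],"claw":0.45},{"rotation":[0,0,0],"xyz":[0,0,-122],"claw":0.45},{"rotation":[0,0,0],"xyz":[0,0,-122],"claw":0.45}]'
python3 to.py .489 .359 .195 2.9 .489 .359 .043 2.9
```

```text
clock: 14.98
tool_pos: [0.4358, 0.0474, 0.1949]
ee_rot: [0.078, -3.14, -0.0]
ft_force: [-0.2, -0.0, 0.8]
gripper_width: 0.0383
[-6.860e+01  3.085e+02 -1.000e-01] [ 0.  -0.  -0.1]
[-68.7 308.5 151.9] [ 0.  -0.  -0.1]
14.98 [0.4358 0.0474 0.1949] 0.0383 [-0.2 -0.   0.8] [-0.01 -0.06  0.03]
```

```bash
python3 -m jog '[{"rotation":[0,0,0],"xyz":[-68,308,0],"claw":0.6},{"rotation":[0,0,0],"xyz":[-68,308,0],"claw":0.6},{"rotation":[0,0,0],"xyz":[-68,308,0],"claw":0.6},{"rotation":[0,0,0],"xyz":[-68,308,0],"claw":0.6},{"rotation":[0,0,0],"xyz":[-68,308,0],"claw":0.6},{"rotation":[0,0,0],"xyz":[-68,308,0],"claw":0.6},{"rotation":[0,0,0],"xyz":[-68,308,0],"claw":0.6},{"rotation":[0,0,0],"xyz":[-68,308,0],"claw":0.6},{"rotation":[0,0,0],"xyz":[-68,308,0],"claw":0.6},{"rotation":[0,0,0],"xyz":[-68,308,40],"claw":0.6},{"rotation":[0,0,0],"xyz":[-68,308,80],"claw":0.6},{"rotation":[0,0,0],"xyz":[-68,308,120],"claw":0.6},{"rotation":[0,0,0],"xyz":[-68,308,152],"claw":0.6},{"rotation":[0,0,0],"xyz":[-68,308,152],"claw":0.6},{"rotation":[0,0,0],"xyz":[-68,308,152],"claw":0},{"rotation":[0,0,0],"xyz":[-68,308,152],"claw":0},{"rotation":[0,0,0],"xyz":[-68,308,152],"claw":0},{"rotation":[0,0,0],"xyz":[-68,308,152],"claw":0},{"rotation":[0,0,0],"xyz":[-68,308,152],"claw":0},{"rotation":[0,0,0],"xyz":[-68,308,152],"claw":0}]'
python3 to.py .5218 -.019 .195 2.9 .5218 -.019 .056 2.9
```

```text
clock: 16.65
tool_pos: [0.4895, 0.359, 0.0446]
ee_rot: [-0.078, 3.139, 0.002]
ft_force: [-0.1, 0.0, 4.7]
gripper_width: 0.0237
[ -13.7 -378.9 -150.8] [ 0.1  0.1 -0. ]
[ -13.5 -379.1  -11.8] [ 0.1  0.1 -0. ]
16.65 [0.4895 0.359  0.0446] 0.0237 [-0.1  0.   4.7] [-0.05 -0.05  0.04]
```

```bash
python3 -m jog '[{"rotation":[0,0,0],"xyz":[0,0,-40],"claw":0},{"rotation":[0,0,0],"xyz":[0,0,-80],"claw":0},{"rotation":[0,0,0],"xyz":[0,0,-120],"claw":0},{"rotation":[0,0,0],"xyz":[0,0,-152],"claw":0},{"rotation":[0,0,0],"xyz":[-14,-379,-152],"claw":0},{"rotation":[0,0,0],"xyz":[-14,-379,-152],"claw":0},{"rotation":[0,0,0],"xyz":[-14,-379,-152],"claw":0},{"rotation":[0,0,0],"xyz":[-14,-379,-152],"claw":0},{"rotation":[0,0,0],"xyz":[-14,-379,-152],"claw":0},{"rotation":[0,0,0],"xyz":[-14,-379,-152],"claw":0},{"rotation":[0,0,0],"xyz":[-14,-379,-152],"claw":0},{"rotation":[0,0,0],"xyz":[-14,-379,-152],"claw":0},{"rotation":[0,0,0],"xyz":[-14,-379,-152],"claw":0},{"rotation":[0,0,0],"xyz":[-14,-379,-152],"claw":0},{"rotation":[0,0,0],"xyz":[-14,-379,-152],"claw":0},{"rotation":[0,0,0],"xyz":[-14,-379,-152],"claw":0},{"rotation":[0,0,0],"xyz":[-14,-379,-152],"claw":0}]'
python3 to.py .5218 -.019 .056 2.9
```

```text
clock: 18.07
tool_pos: [0.5216, -0.0183, 0.1955]
ee_rot: [-0.079, 3.14, 0.001]
ft_force: [0.5, -0.1, -1.0]
gripper_width: 0.0238
[ -0.2  -0.8 139.5] [ 0.  0. -0.]
18.07 [ 0.5216 -0.0183  0.1955] 0.0238 [ 0.5 -0.1 -1. ] [-0.01 -0.02 -0.04]
```

```bash
python3 -m jog '[{"rotation":[0,0,0],"xyz":[0,0,40],"claw":0},{"rotation":[0,0,0],"xyz":[0,0,80],"claw":0},{"rotation":[0,0,0],"xyz":[0,0,115],"claw":0},{"rotation":[0,0,0],"xyz":[0,0,130],"claw":0},{"rotation":[0,0,0],"xyz":[0,0,139],"claw":0},{"rotation":[0,0,0],"xyz":[0,0,139],"claw":0},{"rotation":[0,0,0],"xyz":[0,0,139],"claw":0},{"rotation":[0,0,0],"xyz":[0,0,139],"claw":0.45},{"rotation":[0,0,0],"xyz":[0,0,139],"claw":0.45},{"rotation":[0,0,0],"xyz":[0,0,139],"claw":0.45},{"rotation":[0,0,0],"xyz":[0,0,139],"claw":0.45},{"rotation":[0,0,0],"xyz":[0,0,110],"claw":0.45},{"rotation":[0,0,0],"xyz":[0,0,75],"claw":0.45},{"rotation":[0,0,0],"xyz":[0,0,35],"claw":0.45},{"rotation":[0,0,0],"xyz":[0,0,0],"claw":0.45},{"rotation":[0,0,0],"xyz":[0,0,0],"claw":0.45},{"rotation":[0,0,0],"xyz":[0,0,0],"claw":0.45}]'
python3 to.py .401 .364 .195 2.9 .401 .364 .043 2.9
```

```text
clock: 19.48
tool_pos: [0.5231, -0.0194, 0.1978]
ee_rot: [-0.078, 3.136, -0.001]
ft_force: [0.0, 1.4, -1.2]
gripper_width: 0.038
[102.9 389.    2.1] [-0.   0.3 -0.1]
[103.7 389.1 154.1] [-0.   0.3 -0.1]
19.48 [ 0.5231 -0.0194  0.1978] 0.038 [ 0.   1.4 -1.2] [-0.02  0.03  0.03]
```

```bash
python3 -m jog '[{"rotation":[0,0,0],"xyz":[101,388,0],"claw":0.6},{"rotation":[0,0,0],"xyz":[101,388,0],"claw":0.6},{"rotation":[0,0,0],"xyz":[101,388,0],"claw":0.6},{"rotation":[0,0,0],"xyz":[101,388,0],"claw":0.6},{"rotation":[0,0,0],"xyz":[101,388,0],"claw":0.6},{"rotation":[0,0,0],"xyz":[101,388,0],"claw":0.6},{"rotation":[0,0,0],"xyz":[101,388,0],"claw":0.6},{"rotation":[0,0,0],"xyz":[101,388,0],"claw":0.6},{"rotation":[0,0,0],"xyz":[101,388,0],"claw":0.6},{"rotation":[0,0,0],"xyz":[101,388,0],"claw":0.6},{"rotation":[0,0,0],"xyz":[101,388,0],"claw":0.6},{"rotation":[0,0,0],"xyz":[101,388,0],"claw":0.6},{"rotation":[0,0,0],"xyz":[101,388,0],"claw":0.6},{"rotation":[0,0,0],"xyz":[101,388,40],"claw":0.6},{"rotation":[0,0,0],"xyz":[101,388,80],"claw":0.6},{"rotation":[0,0,0],"xyz":[101,388,120],"claw":0.6},{"rotation":[0,0,0],"xyz":[101,388,152],"claw":0.6},{"rotation":[0,0,0],"xyz":[101,388,152],"claw":0.6},{"rotation":[0,0,0],"xyz":[101,388,152],"claw":0.6}]'
python3 to.py .401 .364 .043 2.9
```

```text
clock: 21.07
tool_pos: [0.4008, 0.361, 0.0422]
ee_rot: [0.076, -3.137, 0.005]
ft_force: [-0.3, 0.5, -0.0]
gripper_width: 0.0514
[-0.3  3.  -0.8] [-0.2 -0.2 -0.1]
21.07 [0.4008 0.361  0.0422] 0.0514 [-0.3  0.5 -0. ] [-0.03  0.04  0.  ]
```

```bash
python3 -m jog '[{"rotation":[0,0,0],"xyz":[0,0,0],"claw":0},{"rotation":[0,0,0],"xyz":[0,0,0],"claw":0},{"rotation":[0,0,0],"xyz":[0,0,0],"claw":0},{"rotation":[0,0,0],"xyz":[0,0,0],"claw":0},{"rotation":[0,0,0],"xyz":[0,0,0],"claw":0},{"rotation":[0,0,0],"xyz":[0,0,0],"claw":0},{"rotation":[0,0,0],"xyz":[0,0,-40],"claw":0},{"rotation":[0,0,0],"xyz":[0,0,-80],"claw":0},{"rotation":[0,0,0],"xyz":[0,0,-120],"claw":0},{"rotation":[0,0,0],"xyz":[0,0,-152],"claw":0},{"rotation":[0,0,0],"xyz":[0,0,-152],"claw":0},{"rotation":[0,0,0],"xyz":[0,0,-152],"claw":0},{"rotation":[0,0,0],"xyz":[0,0,-152],"claw":0}]'
python3 to.py .5182 .051 .195 2.9
```

```text
clock: 22.15
tool_pos: [0.4012, 0.363, 0.1955]
ee_rot: [-0.079, 3.14, 0.001]
ft_force: [-0.2, -0.0, -1.5]
gripper_width: 0.0239
[-101.3 -317.5    0.4] [ 0.  0. -0.]
22.15 [0.4012 0.363  0.1955] 0.0239 [-0.2 -0.  -1.5] [-0.01 -0.04 -0.03]
```

```bash
python3 -m jog '[{"rotation":[0,0,0],"xyz":[-101,-317,0],"claw":0},{"rotation":[0,0,0],"xyz":[-101,-317,0],"claw":0},{"rotation":[0,0,0],"xyz":[-101,-317,0],"claw":0},{"rotation":[0,0,0],"xyz":[-101,-317,0],"claw":0},{"rotation":[0,0,0],"xyz":[-101,-317,0],"claw":0},{"rotation":[0,0,0],"xyz":[-101,-317,0],"claw":0},{"rotation":[0,0,0],"xyz":[-101,-317,0],"claw":0},{"rotation":[0,0,0],"xyz":[-101,-317,0],"claw":0},{"rotation":[0,0,0],"xyz":[-101,-317,0],"claw":0},{"rotation":[0,0,0],"xyz":[-101,-317,0],"claw":0},{"rotation":[0,0,0],"xyz":[-101,-317,0],"claw":0},{"rotation":[0,0,0],"xyz":[-101,-317,40],"claw":0},{"rotation":[0,0,0],"xyz":[-101,-317,80],"claw":0},{"rotation":[0,0,0],"xyz":[-101,-317,115],"claw":0},{"rotation":[0,0,0],"xyz":[-101,-317,130],"claw":0},{"rotation":[0,0,0],"xyz":[-101,-317,139],"claw":0},{"rotation":[0,0,0],"xyz":[-101,-317,139],"claw":0},{"rotation":[0,0,0],"xyz":[-101,-317,139],"claw":0}]'
python3 to.py .5182 .051 .056 2.9
```

```text
clock: 23.65
tool_pos: [0.5173, 0.0531, 0.0558]
ee_rot: [0.082, -3.139, -0.0]
ft_force: [0.5, 0.1, -0.1]
gripper_width: 0.0239
[-0.7 -2.2 -0.2] [ 0.  -0.1  0.1]
23.65 [0.5173 0.0531 0.0558] 0.0239 [ 0.5  0.1 -0.1] [-0.02  0.01 -0.01]
```

```bash
python3 -m jog '[{"rotation":[0,0,0],"xyz":[0,0,0],"claw":0.45},{"rotation":[0,0,0],"xyz":[0,0,0],"claw":0.45},{"rotation":[0,0,0],"xyz":[0,0,0],"claw":0.45},{"rotation":[0,0,0],"xyz":[0,0,0],"claw":0.45},{"rotation":[0,0,0],"xyz":[0,0,-30],"claw":0.45},{"rotation":[0,0,0],"xyz":[0,0,-65],"claw":0.45},{"rotation":[0,0,0],"xyz":[0,0,-105],"claw":0.45},{"rotation":[0,0,0],"xyz":[0,0,-145],"claw":0.45},{"rotation":[0,0,0],"xyz":[0,300,-145],"claw":0.6},{"rotation":[0,0,0],"xyz":[0,300,-145],"claw":0.6},{"rotation":[0,0,0],"xyz":[0,300,-145],"claw":0.6},{"rotation":[0,0,0],"xyz":[0,300,-145],"claw":0.6},{"rotation":[0,0,0],"xyz":[0,300,-145],"claw":0.6},{"rotation":[0,0,0],"xyz":[0,300,-145],"claw":0.6},{"rotation":[0,0,0],"xyz":[0,300,-145],"claw":0.6},{"rotation":[0,0,0],"xyz":[0,300,-145],"claw":0.6},{"rotation":[0,0,0],"xyz":[0,300,-145],"claw":0.6},{"rotation":[0,0,0],"xyz":[0,300,-145],"claw":0.6}]'
cat > o2.py <<'E'
from h import *
t=cam('top');s=cam('side')
F=[(.4418,-.0629),(.439,-.008),(.4362,.047)];P=[(.5218,-.019),(.5182,.051)]
out=[]
for c,(x0,y0,w,h) in((t,(225,180,180,120)),(s,(190,170,180,120))):
    im=cv2.resize(cv2.cvtColor(c['frame'],cv2.COLOR_RGB2BGR),None,fx=4,fy=4,interpolation=cv2.INTER_CUBIC)
    for L,z,rad in((F,.06,.04),(P,.051,.03)):
        for x,y in L:
            for sg in(-1,1):
                P_=np.array([px(c,(x-sg*.0125*.05+rad*np.cos(k),y+sg*.0125+rad*.05*np.cos(k),z+rad*np.sin(k))) for k in np.linspace(0,6.28,40)])
                cv2.polylines(im,[np.int32(P_*4+2)],True,(0,0,255) if sg>0 else (255,0,0),1)
    out.append(cv2.resize(im[y0*4:(y0+h)*4,x0*4:(x0+w)*4],(450,300)))
cv2.imwrite('pics/ov2.png',np.vstack(out))
for n,c in(('top',t),('side',s)):
    for k in('spindle_grip','spindle_mid'):
        for d in r.place_of(k,n)[:2]: print(n,k,d,atz(c,d['point'],.0125))
E
python3 o2.py
```

```text
clock: 25.15
tool_pos: [0.5027, 0.351, 0.2009]
ee_rot: [0.08, -3.14, 0.001]
ft_force: [-0.0, -0.6, 0.2]
gripper_width: 0.0514
top spindle_grip {'point': [404.5, 225.2], 'conf': 0.72} [ 0.50035229 -0.36035571  0.0125    ]
top spindle_grip {'point': [376.2, 265.2], 'conf': 0.72} [ 0.38449485 -0.27817633  0.0125    ]
top spindle_mid {'point': [372.9, 262.5], 'conf': 0.83} [ 0.39195419 -0.26877694  0.0125    ]
side spindle_grip {'point': [344.1, 282.1], 'conf': 0.66} [ 0.50244736 -0.36600233  0.0125    ]
side spindle_mid {'point': [297.9, 287.3], 'conf': 0.93} [ 0.38046306 -0.27260604  0.0125    ]
side spindle_mid {'point': [394.7, 313.9], 'conf': 0.51} [ 0.51253132 -0.55839013  0.0125    ]
```

View pics/ov2.png

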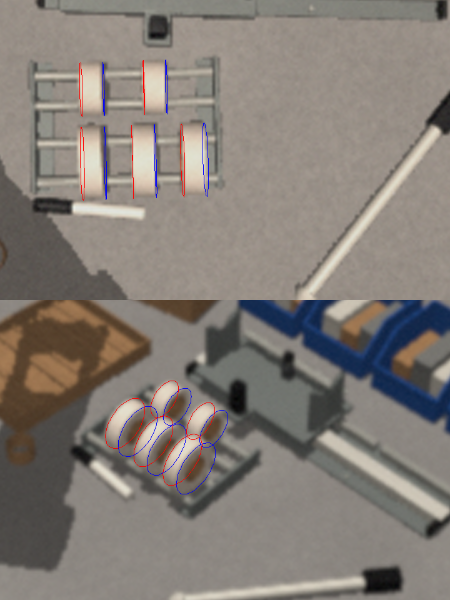

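All five rolls stand where planned; in the top view (upper half) they sit at about (92,90), (155,87) and (92,162), (144,160), (195,160). The spindle was knocked about 5 cm to −y, so I measure it afresh.

```bash
cat > sp.py <<'E'
from h import *
np.set_printoptions(precision=4,suppress=True)
for n in('top','side'):
    c=cam(n); f=c['frame'].astype(int)
    g=px(c,(.501,-.362,.0125)); m=px(c,(.388,-.270,.0125)); d=(m-g)/np.linalg.norm(m-g); nn=np.array([-d[1],d[0]])
    L=np.linalg.norm(m-g)
    yy,xx=np.mgrid[:420,:560]; u=(xx-g[0])*d[0]+(yy-g[1])*d[1]; v=(xx-g[0])*nn[0]+(yy-g[1])*nn[1]
    near=(abs(v)<14)&(u>-.35*L)&(u<2.2*L)
    blk=near&(f.max(2)<60)&(u<.4*L); wh=near&(f.min(2)>140)&(u>0.05*L)
    P=lambda mk:np.array([atz(c,(x,y),.0125)[:2] for y,x in zip(*np.nonzero(mk))])
    b=P(blk);w=P(wh); 
    k=w.mean(0); e=np.linalg.svd(w-k)[2][0]; e=e*np.sign(e@(k-b.mean(0)))
    sw=(w-k)@e; print(n,blk.sum(),wh.sum(),'grip c',b.mean(0),'rod mid c',k,'ext',sw.min(),sw.max(),'dir',e,'ang',np.degrees(np.arctan2(e[1],e[0])),'grip ext',np.percentile((b-k)@e,[1,99]),'off',(b.mean(0)-k)@[-e[1],e[0]])
E
python3 sp.py
```

```text
top 147 471 grip c [ 0.5044 -0.3606] rod mid c [ 0.381  -0.2661] ext -0.14494717043950714 0.13214853629018564 dir [-0.7807  0.6249] ang 141.32851620100607 grip ext [-0.1785 -0.1309] off -0.0032347143745087704
side 121 344 grip c [ 0.5006 -0.3616] rod mid c [ 0.3803 -0.2622] ext -0.1306760151697359 0.1234325996674782 dir [-0.7868  0.6172] ang 141.88900927453827 grip ext [-0.1794 -0.1316] off 0.003974423542685301
```

```bash
python3 to.py .496 -.356 .15 -38.4
```

```text
[  41.8 -705.3   51.4] [ 0.   0.  41.2]
25.55 [0.5035 0.3505 0.2015] 0.0512 [-0.2  0.7  1. ] [ 0.01 -0.06  0.  ]
```

```bash
python3 -m jog '[{"rotation":[0,0,41.2],"xyz":[42,-705,10],"claw":0.65},{"rotation":[0,0,41.2],"xyz":[42,-705,10],"claw":0.65},{"rotation":[0,0,41.2],"xyz":[42,-705,10],"claw":0.65},{"rotation":[0,0,41.2],"xyz":[42,-705,10],"claw":0.65},{"rotation":[0,0,41.2],"xyz":[42,-705,10],"claw":0.65},{"rotation":[0,0,41.2],"xyz":[42,-705,10],"claw":0.65},{"rotation":[0,0,41.2],"xyz":[42,-705,10],"claw":0.65},{"rotation":[0,0,41.2],"xyz":[42,-705,10],"claw":0.65},{"rotation":[0,0,41.2],"xyz":[42,-705,10],"claw":0.65},{"rotation":[0,0,41.2],"xyz":[42,-705,10],"claw":0.65},{"rotation":[0,0,41.2],"xyz":[42,-705,10],"claw":0.65},{"rotation":[0,0,41.2],"xyz":[42,-705,10],"claw":0.65},{"rotation":[0,0,41.2],"xyz":[42,-705,10],"claw":0.65},{"rotation":[0,0,41.2],"xyz":[42,-705,10],"claw":0.65},{"rotation":[0,0,41.2],"xyz":[42,-705,10],"claw":0.65},{"rotation":[0,0,41.2],"xyz":[42,-705,10],"claw":0.65},{"rotation":[0,0,41.2],"xyz":[42,-705,10],"claw":0.65},{"rotation":[0,0,41.2],"xyz":[42,-705,51],"claw":0.65},{"rotation":[0,0,41.2],"xyz":[42,-705,51],"claw":0.65},{"rotation":[0,0,41.2],"xyz":[42,-705,51],"claw":0.65}]'
python3 -m jog '[{"rotation":[0,0,0],"xyz":[0,0,0],"claw":0.65},{"rotation":[0,0,0],"xyz":[0,0,0],"claw":0.65},{"rotation":[0,0,0],"xyz":[0,0,0],"claw":0.65}]'
python3 to.py .496 -.356 .004 -38.4
python3 - <<'E'
from h import *
t=cam('top');s=cam('side')
o=[]
for c,(x,y,w,h) in((t,(330,190,140,100)),(s,(250,230,140,100))):
    o.append(cv2.resize(cv2.cvtColor(c['frame'],cv2.COLOR_RGB2BGR)[y:y+h,x:x+w],(400,286),interpolation=cv2.INTER_CUBIC))
cv2.imwrite('pics/b.png',np.hstack(o))
for n,c in(('top',t),('side',s)):
    for k in('spindle_grip','spindle_mid'):
        for d in r.place_of(k,n)[:2]: print(n,k,d,atz(c,d['point'],.0125))
E
```

```text
clock: 27.22
tool_pos: [0.4945, -0.3546, 0.1487]
ee_rot: [-1.033, -2.962, -0.002]
ft_force: [-0.1, -0.1, 0.7]
gripper_width: 0.0555
clock: 27.47
tool_pos: [0.4973, -0.3548, 0.1521]
ee_rot: [1.029, 2.966, -0.001]
ft_force: [0.1, -0.6, 0.7]
gripper_width: 0.0554
[  0.7  -1.8 148.1] [0.  0.1 0.1]
27.47 [ 0.4973 -0.3548  0.1521] 0.0554 [ 0.1 -0.6  0.7] [-0.   -0.04  0.03]
top spindle_grip {'point': [304.5, 240.9], 'conf': 0.74} [ 0.44961099 -0.07259653  0.0125    ]
top spindle_grip {'point': [407.4, 223.5], 'conf': 0.6} [ 0.50542547 -0.36878772  0.0125    ]
top spindle_mid {'point': [373.0, 265.6], 'conf': 0.93} [ 0.38318775 -0.26903088  0.0125    ]
top spindle_mid {'point': [447.1, 179.1], 'conf': 0.74} [ 0.63744268 -0.48635909  0.0125    ]
side spindle_grip {'point': [341.8, 283.3], 'conf': 0.94} [ 0.49321657 -0.36381593  0.0125    ]
side spindle_mid {'point': [295.5, 288.3], 'conf': 0.9} [ 0.37196172 -0.26984748  0.0125    ]
side spindle_mid {'point': [199.0, 229.8], 'conf': 0.66} [0.32724701 0.16023012 0.0125    ]
```

View pics/b.png

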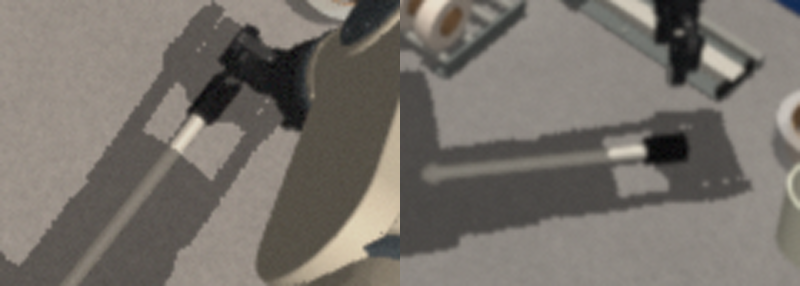

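Top view: the gripper stands over the grip (about (240,60), grip at (215,95)), aligned with the rod; nothing else has moved. Descending, gripping, and a small lift.

```bash
python3 -m jog '[{"rotation":[0,0,0],"xyz":[1,-1,40],"claw":0.65},{"rotation":[0,0,0],"xyz":[1,-1,80],"claw":0.65},{"rotation":[0,0,0],"xyz":[1,-1,110],"claw":0.65},{"rotation":[0,0,0],"xyz":[1,-1,130],"claw":0.65},{"rotation":[0,0,0],"xyz":[1,-1,140],"claw":0.65},{"rotation":[0,0,0],"xyz":[1,-1,146],"claw":0.65},{"rotation":[0,0,0],"xyz":[1,-1,146],"claw":0.65},{"rotation":[0,0,0],"xyz":[1,-1,146],"claw":0},{"rotation":[0,0,0],"xyz":[1,-1,146],"claw":0},{"rotation":[0,0,0],"xyz":[1,-1,146],"claw":0},{"rotation":[0,0,0],"xyz":[1,-1,146],"claw":0},{"rotation":[0,0,0],"xyz":[1,-1,146],"claw":0},{"rotation":[0,0,0],"xyz":[1,-1,146],"claw":0},{"rotation":[0,0,0],"xyz":[1,-1,146],"claw":0}]'
python3 to.py .496 -.356 .004 -38.4
```

```text
clock: 28.93
tool_pos: [0.496, -0.3559, 0.0061]
ee_rot: [1.031, 2.965, -0.001]
ft_force: [-0.6, 0.3, 7.1]
gripper_width: 0.0238
[-0.1 -0.1  2.1] [0.  0.2 0.1]
28.93 [ 0.496  -0.3559  0.0061] 0.0238 [-0.6  0.3  7.1] [0.06 0.11 0.05]
```

```bash
python3 to.py .4579 -.3805 .15 -87.1; python3 -m jog '[{"rotation":[0,0,0],"xyz":[0,0,-20],"claw":0},{"rotation":[0,0,0],"xyz":[0,0,-50],"claw":0},{"rotation":[0,0,0],"xyz":[0,0,-80],"claw":0},{"rotation":[0,0,0],"xyz":[0,0,-110],"claw":0},{"rotation":[0,0,0],"xyz":[0,0,-135],"claw":0},{"rotation":[0,0,0],"xyz":[0,0,-146],"claw":0},{"rotation":[0,0,0],"xyz":[0,0,-146],"claw":0},{"rotation":[0,0,0],"xyz":[0,0,-146],"claw":0},{"rotation":[0,0,0],"xyz":[0,0,-146],"claw":0}]'
python3 to.py .4579 -.3805 .15 -87.1
```

```text
[  14.2  -42.9 -144. ] [ 0.1  0.2 48.8]
28.93 [ 0.496  -0.3559  0.0061] 0.0238 [-0.6  0.3  7.1] [0.06 0.11 0.05]
clock: 29.68
tool_pos: [0.494, -0.3545, 0.1486]
ee_rot: [-1.031, -2.965, -0.001]
ft_force: [0.1, 0.3, -1.2]
gripper_width: 0.0237
[ 12.2 -42.8  -1.3] [-0.1 -0.1 48.8]
29.68 [ 0.494  -0.3545  0.1486] 0.0237 [ 0.1  0.3 -1.2] [-0.1  -0.11  0.02]
```

```bash
python3 -m jog '[{"rotation":[0,0,7],"xyz":[2,-6,0],"claw":0},{"rotation":[0,0,14],"xyz":[4,-12,0],"claw":0},{"rotation":[0,0,21],"xyz":[6,-18,0],"claw":0},{"rotation":[0,0,28],"xyz":[8,-24,0],"claw":0},{"rotation":[0,0,35],"xyz":[10,-30,0],"claw":0},{"rotation":[0,0,42],"xyz":[12,-37,0],"claw":0},{"rotation":[0,0,48.7],"xyz":[14,-43,0],"claw":0},{"rotation":[0,0,48.7],"xyz":[14,-43,0],"claw":0},{"rotation":[0,0,48.7],"xyz":[14,-43,0],"claw":0},{"rotation":[0,0,48.7],"xyz":[14,-43,0],"claw":0},{"rotation":[0,0,48.7],"xyz":[14,-43,0],"claw":0},{"rotation":[0,0,48.7],"xyz":[14,-43,0],"claw":0}]'
python3 to.py .4579 -.3805 .15 -87.1
cat > sp2.py <<'E'
# rod line in the two pictures -> 3D line of the held rod
from h import *
import sys
np.set_printoptions(precision=4,suppress=True)
o=r.observe(); T=R.from_rotvec(o['ee_rot']); tcp=np.array(o['tool_pos']); ex=T.apply([1,0,0])
g=tcp-.008*ex+np.array([0,0,.0065]); print('tcp',tcp,'ex',ex)
H=[float(v) for v in sys.argv[1:3]] if len(sys.argv)>2 else [60,240]
cs=[];obs=[]
for n in('top','side'):
    c=cam(n,sys.argv[3]+n+'.png' if len(sys.argv)>3 else None); f=c['frame'].astype(float).min(2); cs.append(c)
    pts=[]
    for a in np.arange(H[0],H[1],6)/1000:
        q=px(c,g+a*ex); q2=px(c,g+(a+.01)*ex); d=(q2-q)/np.linalg.norm(q2-q); nn=np.array([-d[1],d[0]])
        v=np.arange(-14,14.01,.25); sm=cv2.remap(f.astype(np.float32),(q[0]+v*nn[0])[None].astype(np.float32),(q[1]+v*nn[1])[None].astype(np.float32),cv2.INTER_LINEAR)[0]
        w=np.clip(sm-(np.median(sm)+25),0,None)
        if w.sum()<50: continue
        k=np.argmax(np.convolve(w,np.ones(16),'same')); sl=slice(max(0,k-14),k+15)
        pts.append((a,(w[sl]*v[sl]).sum()/w[sl].sum(),nn))
    obs.append(pts); P=np.array([(a,v) for a,v,_ in pts]); print(n,len(pts),'offset px at',np.round(P[::4],3).tolist())
from scipy.optimize import least_squares
def res(p):
    out=[]
    for c,pts in zip(cs,obs):
        for a,v,nn in pts:
            X=g+a*ex+np.array([0,0,1])*(p[0]+p[1]*a)+T.apply([0,1,0])*(p[2]+p[3]*a)
            out.append((px(c,X)-px(c,g+a*ex))@nn-v)
    return out
s=least_squares(res,[0,0,0,0],loss='soft_l1'); print('dz0 %.4f slope_z %.4f  dy0 %.4f slope_y %.4f rms %.2f'%(*s.x,np.sqrt(np.mean(s.fun**2))))
p=s.x
for a in(0,.144,.272): print(a,(g+a*ex+np.array([0,0,1])*(p[0]+p[1]*a)+T.apply([0,1,0])*(p[2]+p[3]*a)))
E
python3 sp2.py 60 240 c_
```

```text
clock: 30.68
tool_pos: [0.4574, -0.3799, 0.1499]
ee_rot: [-2.161, -2.28, 0.0]
ft_force: [0.1, 0.3, -1.1]
gripper_width: 0.0238
[-0.6  0.4 -0.1] [-0.  -0.   0.2]
30.68 [ 0.4574 -0.3799  0.1499] 0.0238 [ 0.1  0.3 -1.1] [-0.16 -0.06  0.01]
tcp [ 0.4574 -0.3799  0.1499] ex [-0.0536  0.9986  0.0003]
top 26 offset px at [[0.06, -0.615], [0.108, -0.208], [0.132, -0.15], [0.156, -0.209], [0.18, -0.207], [0.204, -0.213], [0.228, -0.175]]
side 25 offset px at [[0.066, -0.46], [0.114, 0.001], [0.138, 0.025], [0.162, -0.013], [0.186, -0.03], [0.21, 0.163], [0.234, -0.064]]
dz0 -0.0001 slope_z 0.0047  dy0 -0.0003 slope_y -0.0008 rms 0.20
0 [ 0.4576 -0.3879  0.1563]
0.144 [ 0.4498 -0.2441  0.1571]
0.272 [ 0.4428 -0.1163  0.1577]
```

```bash
cat > rl.py <<'E'
from h import *
np.set_printoptions(precision=4,suppress=True)
c=cam('top','d_top.png');s=cam('side','d_side.png')
for x,y in((.4418,-.0629),(.439,-.008),(.4362,.047)):
    print([np.round(fitroll(k,x,y,.06,.0506,.04),4).tolist() for k in([c],[s],[c,s])])
for x,y in((.5218,-.019),(.5182,.051)): print('P',np.round(fitroll([c],x,y,.051,.0506,.03),4))
o=r.observe(); T=R.from_rotvec(o['ee_rot']); tcp=np.array(o['tool_pos']); ex=T.apply([1,0,0]); g=tcp-.008*ex+np.array([0,0,.0065])
for k in(c,s):
    f=k['frame'].min(2).astype(np.float32)
    A=np.arange(0,.300,.004); q=np.array([px(k,g+a*ex) for a in A],np.float32)
    v=cv2.remap(f,q[None,:,0],q[None,:,1],cv2.INTER_LINEAR)[0]
    print(' '.join(f'{int(a*1000)}:{int(b)}' for a,b in zip(A,v) if a<.05 or a>.25))
E
python3 rl.py
```

```text
[[96.0, 0.4378, -0.0669], [246.0, 0.4388, -0.0549], [390.0, 0.4378, -0.0659]]
[[125.0, 0.435, -0.006], [246.0, 0.437, -0.012], [390.0, 0.435, -0.006]]
[[119.0, 0.4312, 0.052], [254.0, 0.4592, 0.04], [422.0, 0.4312, 0.053]]
P [114.       0.5338  -0.015 ]
P [99.      0.5122  0.055 ]
0:23 4:28 8:23 12:20 16:19 20:37 24:107 28:112 32:116 36:174 40:192 44:192 48:194 252:201 256:203 260:195 264:190 268:189 272:176 276:172 280:147 284:126 288:133 292:134 296:137
0:13 4:34 8:58 12:48 16:27 20:20 24:18 28:17 32:18 36:17 40:20 44:25 48:38 252:185 256:182 260:183 264:174 268:159 272:172 276:170 280:152 284:108 288:70 292:85 296:137
```

```bash
python3 - <<'E'
from h import *
c=cam('top');s=cam('side'); out=[]
for k,(x0,y0,w,h) in((c,(235,195,100,70)),(s,(205,190,100,70))):
    im=cv2.resize(cv2.cvtColor(k['frame'],cv2.COLOR_RGB2BGR)[y0:y0+h,x0:x0+w],None,fx=8,fy=8,interpolation=cv2.INTER_CUBIC)
    D=lambda P,col:cv2.polylines(im,[np.int32([(px(k,p)-[x0,y0])*8+4 for p in P])],False,col,1)
    for sv in(-.075,-.02,.035):
        o=np.array([.438-.0506*sv,.012+.9987*sv,.06])
        for sg in(-1,1):
          for rad in(.04,.019):
            a=np.linspace(0,6.283,50)
            D([o+np.array([-.0506,.9987,0])*sg*.0125+rad*(np.cos(t)*np.array([.9987,.0506,0])+np.sin(t)*np.array([0,0,1])) for t in a],(0,0,255) if sg<0 else (0,160,0))
    for off in(-.022,.022,.065,.099):
        D([np.array([.438+off*.9987-.0506*sv,.012+.0506*off+.9987*sv,.0255]) for sv in(-.105,.105)],(255,0,0))
    cv2.imwrite('pics/e%d.png'%len(out),im); out.append(im)
cv2.imwrite('pics/e.png',cv2.resize(np.vstack(out),(530,600 if 0 else 742))[:600] if 0 else np.hstack([cv2.resize(i,(400,280)) for i in out]))
E
```

```text
(no output)
```

View pics/e0.png

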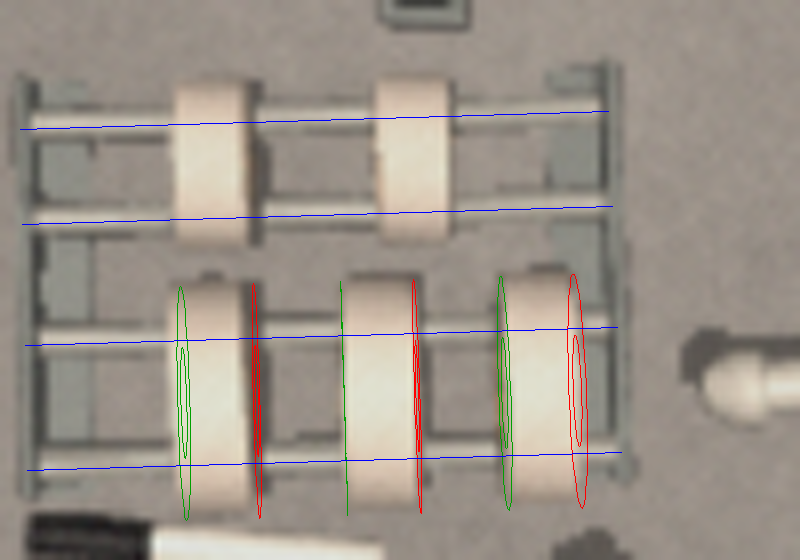

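View pics/e1.png

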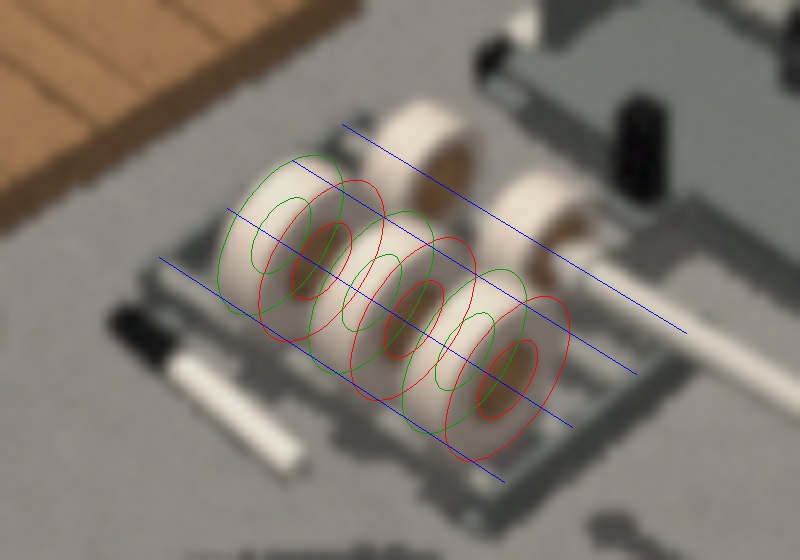

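The bars and rolls show about 1 px (2–2.5 mm) further to +x than my overlay (bars drawn at row 469, seen at 462). The left roll sits about 4 mm further +y, and the bores in the side view are within about 1 px. I shift the rod line +3 mm, lower it and start threading.

```bash
python3 -m jog '[{"rotation":[0,0,0],"xyz":[0,3,30],"claw":0},{"rotation":[0,0,0],"xyz":[0,3,60],"claw":0},{"rotation":[0,0,0],"xyz":[0,3,85],"claw":0},{"rotation":[0,0,0],"xyz":[0,3,97],"claw":0},{"rotation":[0,0,0],"xyz":[0,3,97],"claw":0},{"rotation":[0,0,0],"xyz":[0,3,97],"claw":0},{"rotation":[0,0,0],"xyz":[0,3,97],"claw":0},{"rotation":[0,0,0],"xyz":[0,3,97],"claw":0}]'
python3 sp2.py 60 240; python3 -c "
from h import *
c=cam('top');o=[]
for k,(x0,y0,w,h) in((c,(235,195,160,70)),(cam('side'),(205,190,160,70))): o.append(cv2.resize(cv2.cvtColor(k['frame'],cv2.COLOR_RGB2BGR)[y0:y0+h,x0:x0+w],(640,280),interpolation=cv2.INTER_CUBIC))
cv2.imwrite('pics/f.png',np.vstack(o))"
```

```text
clock: 31.65
tool_pos: [0.4612, -0.3809, 0.055]
ee_rot: [2.162, 2.276, 0.0]
ft_force: [0.3, -0.3, -0.9]
gripper_width: 0.0237
tcp [ 0.4612 -0.3809  0.055 ] ex [-0.0515  0.9987 -0.0018]
top 29 offset px at [[0.06, -1.027], [0.09, 0.462], [0.114, -0.087], [0.138, -0.166], [0.162, -0.21], [0.186, -0.155], [0.21, -0.139], [0.234, -0.153]]
side 25 offset px at [[0.06, -6.188], [0.114, -0.155], [0.138, -0.182], [0.162, -0.208], [0.186, -0.181], [0.21, -0.221], [0.234, -0.225]]
dz0 -0.0023 slope_z 0.0097  dy0 0.0003 slope_y -0.0035 rms 2.54
0 [ 0.4619 -0.3888  0.0592]
0.144 [ 0.454  -0.2451  0.0603]
0.272 [ 0.447  -0.1172  0.0613]
```

View pics/f.png

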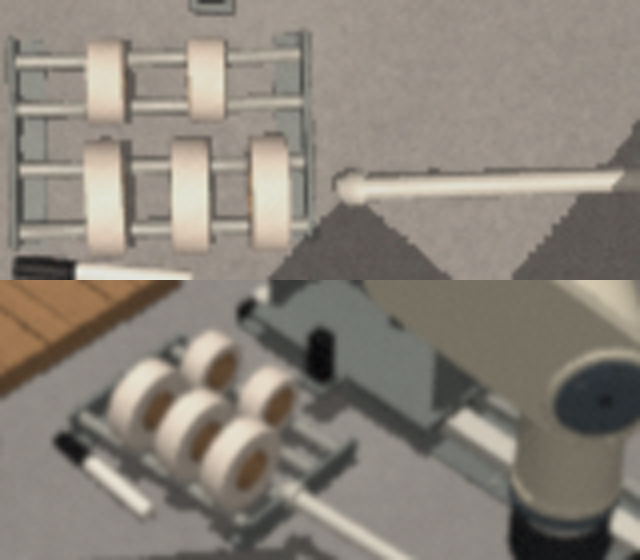

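```bash
cat > ln.py <<'E'
from h import *
np.set_printoptions(precision=4,suppress=True)
t=cam('top'); s=cam('side')
u=np.array([-.0506,.9987,0]);v=np.array([.9987,.0506,0]);O=np.array([.440,.013,0])
def prof(c,ss,xs,z):
    f=c['frame'].astype(np.float32).mean(2)
    q=np.array([[px(c,O+a*u+b*v+[0,0,z]) for b in xs] for a in ss],np.float32)
    return cv2.remap(f,q[...,0],q[...,1],cv2.INTER_LINEAR)
xs=np.arange(-.04,.12,.001)
for name,ss in(('s -.045',np.arange(-.055,-.04,.003)),('s +.01',np.arange(.002,.016,.003)),('s+.07',np.arange(.06,.08,.004))):
    p=prof(t,ss,xs,.0255).mean(0); o=[]
    for b in(-.022,.022,.065,.099):
        m=abs(xs-b)<.011; w=np.clip(p[m]-np.percentile(p[m],40),0,None); o.append(round(float((w*xs[m]).sum()/w.sum()),4))
    print(name,o)
# full rolls: across extent mid at z .06, along width
xs=np.arange(-.055,.056,.001)
for sv in(-.075,-.02,.039):
    p=prof(t,np.arange(sv-.006,sv+.0061,.003),xs,.06).mean(0)
    print(sv,' '.join(f'{int(round(x*1000))}:{int(k)}' for x,k in zip(xs[::2],p[::2])))
E
python3 ln.py
```

```text
s -.045 [-0.0233, 0.0211, 0.069, 0.0948]
s +.01 [-0.0236, 0.0212, 0.0643, 0.0987]
s+.07 [-0.0235, 0.0207, 0.0648, 0.0987]
-0.075 -55:118 -53:125 -51:132 -49:139 -47:143 -45:146 -43:147 -41:146 -39:144 -37:154 -35:165 -33:176 -31:184 -29:190 -27:196 -25:202 -23:206 -21:208 -19:210 -17:211 -15:212 -13:213 -11:215 -9:217 -7:218 -5:218 -3:219 -1:219 1:219 3:219 5:219 7:217 9:216 11:214 13:213 15:211 17:209 19:206 21:202 23:199 25:193 27:186 29:177 31:169 33:159 35:145 37:130 39:120 41:122 43:141 45:146 47:147 49:145 51:144 53:143 55:141
-0.02 -55:175 -53:162 -51:142 -49:140 -47:142 -45:142 -43:142 -41:137 -39:140 -37:153 -35:166 -33:175 -31:184 -29:192 -27:198 -25:202 -23:205 -21:207 -19:209 -17:210 -15:212 -13:214 -11:217 -9:218 -7:218 -5:219 -3:220 -1:220 1:220 3:219 5:218 7:217 9:216 11:214 13:213 15:211 17:209 19:206 21:202 23:196 25:189 27:183 29:176 31:167 33:156 35:143 37:129 39:111 41:126 43:142 45:146 47:146 49:143 51:142 53:142 55:133
0.039 -55:213 -53:221 -51:222 -49:216 -47:194 -45:166 -43:139 -41:129 -39:138 -37:151 -35:165 -33:175 -31:184 -29:192 -27:197 -25:201 -23:204 -21:207 -19:209 -17:212 -15:213 -13:215 -11:217 -9:218 -7:219 -5:220 -3:220 -1:220 1:219 3:219 5:218 7:217 9:216 11:215 13:213 15:211 17:209 19:206 21:201 23:196 25:191 27:185 29:177 31:167 33:157 35:144 37:129 39:119 41:121 43:136 45:144 47:144 49:137 51:138 53:146 55:159
```

```bash
python3 -m jog '[{"rotation":[0,0,0],"xyz":[0,-2,0],"claw":0},{"rotation":[0,0,0],"xyz":[10,-2,0],"claw":0},{"rotation":[0,0,0],"xyz":[20,-2,0],"claw":0},{"rotation":[0,0,0],"xyz":[30,-2,0],"claw":0},{"rotation":[0,0,0],"xyz":[40,-2,0],"claw":0},{"rotation":[0,0,0],"xyz":[50,-2,0],"claw":0},{"rotation":[0,0,0],"xyz":[60,-2,0],"claw":0},{"rotation":[0,0,0],"xyz":[70,-2,0],"claw":0},{"rotation":[0,0,0],"xyz":[80,-2,0],"claw":0},{"rotation":[0,0,0],"xyz":[80,-2,0],"claw":0},{"rotation":[0,0,0],"xyz":[80,-2,0],"claw":0}]'
python3 ln.py | tail -3 | cut -c1-60; python3 to.py .4579 -.3 .053 -87.1
python3 -c "
from h import *
c=cam('top');o=[]
for k,(x0,y0,w,h) in((c,(235,195,160,70)),(cam('side'),(205,190,160,70))): o.append(cv2.resize(cv2.cvtColor(k['frame'],cv2.COLOR_RGB2BGR)[y0:y0+h,x0:x0+w],(640,280),interpolation=cv2.INTER_CUBIC))
cv2.imwrite('pics/g.png',np.vstack(o))"
```

```text
clock: 32.87
tool_pos: [0.4543, -0.2997, 0.0534]
ee_rot: [2.162, 2.279, -0.0]
ft_force: [-0.3, -0.0, -1.4]
gripper_width: 0.0233
-0.075 -55:87 -53:86 -51:86 -49:86 -47:86 -45:86 -43:88 -41:
-0.02 -55:171 -53:159 -51:139 -49:137 -47:139 -45:139 -43:13
0.039 -55:210 -53:218 -51:219 -49:212 -47:191 -45:163 -43:13
[0.4 3.4 0.4] [0.  0.  0.1]
32.97 [ 0.4545 -0.3006  0.0534] 0.0233 [ 0.4  0.1 -0.5] [-0.2  -0.04  0.01]
```

View pics/g.png

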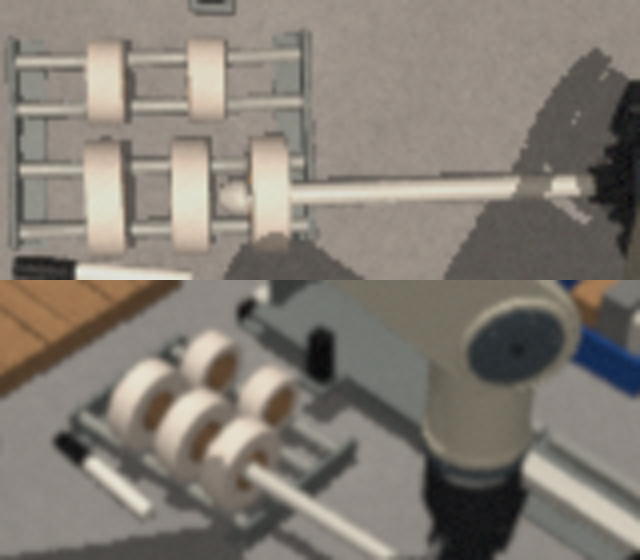

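The knob came through the first roll (top view, (233,196)) with the roll undisturbed and no force. Continuing.

```bash
python3 -m jog '[{"rotation":[0,0,0],"xyz":[12,0,0],"claw":0},{"rotation":[0,0,0],"xyz":[24,0,0],"claw":0},{"rotation":[0,0,0],"xyz":[36,0,0],"claw":0},{"rotation":[0,0,0],"xyz":[48,0,0],"claw":0},{"rotation":[0,0,0],"xyz":[60,0,0],"claw":0},{"rotation":[0,0,0],"xyz":[72,0,0],"claw":0},{"rotation":[0,0,0],"xyz":[84,0,0],"claw":0},{"rotation":[0,0,0],"xyz":[96,0,0],"claw":0},{"rotation":[0,0,0],"xyz":[108,0,0],"claw":0},{"rotation":[0,0,0],"xyz":[120,0,0],"claw":0},{"rotation":[0,0,0],"xyz":[132,0,0],"claw":0},{"rotation":[0,0,0],"xyz":[144,0,0],"claw":0},{"rotation":[0,0,0],"xyz":[156,0,0],"claw":0},{"rotation":[0,0,0],"xyz":[168,0,0],"claw":0},{"rotation":[0,0,0],"xyz":[178,0,0],"claw":0},{"rotation":[0,0,0],"xyz":[182,0,0],"claw":0},{"rotation":[0,0,0],"xyz":[182,0,0],"claw":0},{"rotation":[0,0,0],"xyz":[182,0,0],"claw":0}]'
python3 to.py .4579 -.3 .053 -87.1
python3 -c "
from h import *
c=cam('top');o=[]
for k,(x0,y0,w,h) in((c,(220,195,160,70)),(cam('side'),(205,190,160,70))): o.append(cv2.resize(cv2.cvtColor(k['frame'],cv2.COLOR_RGB2BGR)[y0:y0+h,x0:x0+w],(640,280),interpolation=cv2.INTER_CUBIC))
cv2.imwrite('pics/h.png',np.vstack(o))"
```

```text
clock: 34.57
tool_pos: [0.445, -0.1184, 0.0533]
ee_rot: [2.162, 2.278, 0.0]
ft_force: [0.8, -0.6, -1.3]
gripper_width: 0.0238
[-182.     3.4    0.4] [0.  0.  0.1]
34.57 [ 0.445  -0.1184  0.0533] 0.0238 [ 0.8 -0.6 -1.3] [-0.14 -0.01 -0.03]
```

View pics/h.png

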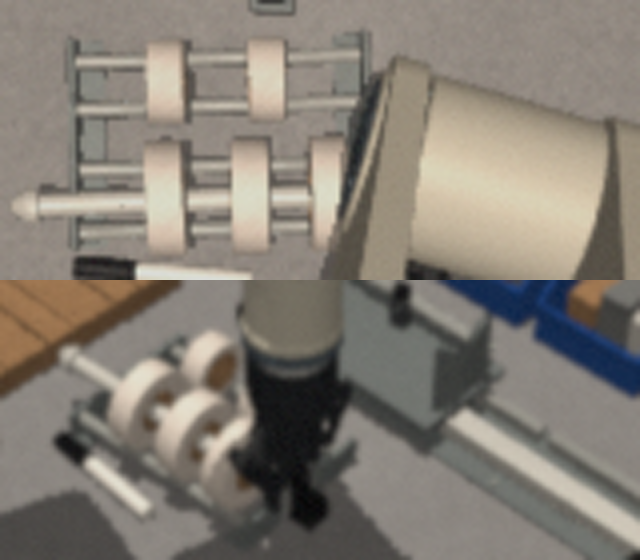

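All three rolls are threaded and the nose is out beyond the far frame (top view, (25,207)). Slow lift.

```bash
python3 -m jog '[{"rotation":[0,0,0],"xyz":[0,0,-4],"claw":0},{"rotation":[0,0,0],"xyz":[0,0,-8],"claw":0},{"rotation":[0,0,0],"xyz":[0,0,-11],"claw":0},{"rotation":[0,0,0],"xyz":[0,0,-14],"claw":0},{"rotation":[0,0,0],"xyz":[0,0,-18],"claw":0},{"rotation":[0,0,0],"xyz":[0,0,-24],"claw":0},{"rotation":[0,0,0],"xyz":[0,0,-32],"claw":0},{"rotation":[0,0,0],"xyz":[0,0,-42],"claw":0},{"rotation":[0,0,0],"xyz":[0,0,-54],"claw":0},{"rotation":[0,0,0],"xyz":[0,0,-66],"claw":0},{"rotation":[0,0,0],"xyz":[0,0,-78],"claw":0},{"rotation":[0,0,0],"xyz":[0,0,-90],"claw":0},{"rotation":[0,0,0],"xyz":[0,0,-102],"claw":0},{"rotation":[0,0,0],"xyz":[0,0,-114],"claw":0},{"rotation":[0,0,0],"xyz":[0,0,-124],"claw":0},{"rotation":[0,0,0],"xyz":[0,0,-130],"claw":0},{"rotation":[0,0,0],"xyz":[0,0,-130],"claw":0},{"rotation":[0,0,0],"xyz":[0,0,-130],"claw":0},{"rotation":[0,0,0],"xyz":[0,0,-130],"claw":0}]'
python3 sp2.py 195 262 i_
python3 - <<'E'
import cv2,numpy as np
cv2.imwrite('pics/i.png',np.hstack([cv2.resize(cv2.imread('pics/i_top.png')[130:290,190:390],(400,320)),cv2.resize(cv2.imread('pics/i_side.png')[130:290,180:380],(400,320))]))
E
```

```text
clock: 36.25
tool_pos: [0.4443, -0.1184, 0.1828]
ee_rot: [-2.163, -2.277, 0.001]
ft_force: [-0.0, 0.3, -3.5]
gripper_width: 0.0236
tcp [ 0.4443 -0.1184  0.1828] ex [-0.0515  0.9987  0.0002]
top 12 offset px at [[0.195, -0.09], [0.219, -0.169], [0.243, -0.18]]
side 12 offset px at [[0.195, 1.738], [0.219, -0.703], [0.243, -0.779]]
dz0 0.0055 slope_z -0.0386  dy0 -0.0003 slope_y -0.0003 rms 0.47
0 [ 0.4445 -0.1264  0.1949]
0.144 [0.437  0.0174 0.1893]
0.272 [0.4304 0.1452 0.1844]
```

View pics/i.png

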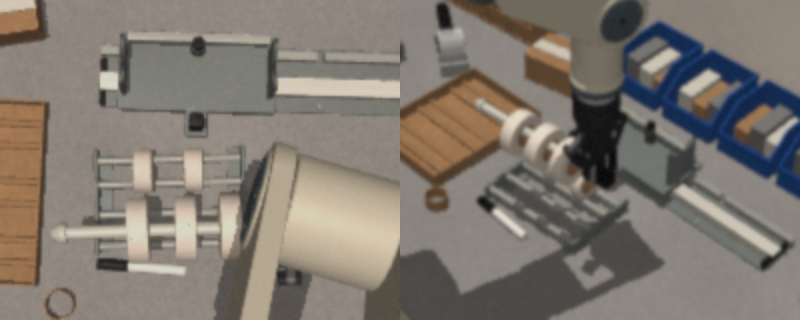

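All three rolls hang on the rod, clear of the rack (side view, (520,125) to (585,175)), and the wrist shows about 2.3 N more load. Now I measure the cradle from the clear first pictures.

```bash
cat > dz.py <<'E'
from h import *
import sys
cx,cy,yw=[float(v) for v in sys.argv[1:4]]; yw=np.radians(yw)
u=np.array([-np.sin(yw),np.cos(yw),0]);v=np.array([np.cos(yw),np.sin(yw),0]);O=np.array([cx,cy,0])
out=[]
for n,(x0,y0,w,h) in(('top',(232,130,100,75)),('side',(255,150,100,75))):
    k=cam(n); f=cv2.imread('pics/%s1.png'%n)
    im=cv2.resize(f[y0:y0+h,x0:x0+w],None,fx=4,fy=4,interpolation=cv2.INTER_CUBIC); im=cv2.resize(im,(800,600),interpolation=cv2.INTER_CUBIC)
    D=lambda P,col:cv2.polylines(im,[np.int32([(px(k,O+a*v+b*u+np.array([0,0,z]))-[x0,y0])*8+4 for a,b,z in P])],False,col,1)
    for sg in(-1,1):
        for b in(.1,.106):
            D([(-.05,sg*b,.113),(-.0245,sg*b,.113),(0,sg*b,.0887),(.0245,sg*b,.113),(.05,sg*b,.113)],(0,0,255))
    D([(0,-.119,.1),(0,.119,.1)],(255,0,0))
    D([(-.05,-.106,.04),(-.05,.106,.04),(.05,.106,.04),(.05,-.106,.04),(-.05,-.106,.04)],(0,255,0))
    out.append(cv2.resize(im,(400,300)) if 0 else im)
    cv2.imwrite('pics/'+n+'_dz.png',im)
cv2.imwrite('pics/dz.png',cv2.resize(np.vstack([o[40:500] for o in out]),(522,600)))
E
python3 dz.py .665 -.024 -0.9
```

```text
(no output)
```

View pics/dz.png

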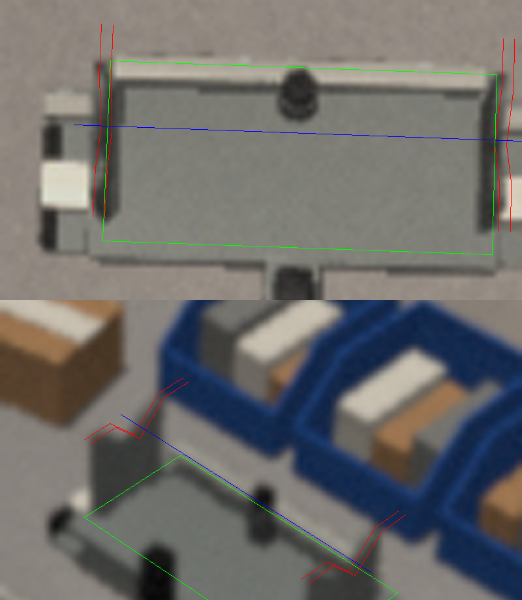

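```bash
cat > z4.py <<'E'
from h import *
yw=np.radians(-1.0)
u=np.array([-np.sin(yw),np.cos(yw),0]);v=np.array([np.cos(yw),np.sin(yw),0])
tiles=[]
for n,sg in(('top',1),('top',-1),('side',1),('side',-1)):
    k=cam(n); f=cv2.imread('pics/%s1.png'%n)
    ctr=px(k,np.array([.66,-.024,.09])+u*sg*.1); w,h=40,30; x0,y0=int(ctr[0]-w/2),int(ctr[1]-h/2)
    im=cv2.resize(f[y0:y0+h,x0:x0+w],(400,300),interpolation=cv2.INTER_LINEAR); im=cv2.convertScaleAbs(im,alpha=1.6,beta=0)
    for cx,col in((.665,(0,0,255)),(.655,(0,255,0))):
        O=np.array([cx,-.024,0])
        for b in(.1,.106):
            for a,z in((-.0245,.113),(0,.0887),(.0245,.113)):
                q=(px(k,O+a*v+sg*b*u+np.array([0,0,z]))-[x0,y0]+.5)*10
                cv2.circle(im,tuple(int(e) for e in q),2,col,-1)
    tiles.append(im)
cv2.imwrite('pics/z4.png',np.vstack([np.hstack(tiles[:2]),np.hstack(tiles[2:])]))
E
python3 z4.py
```

```text
(no output)
```

View pics/z4.png

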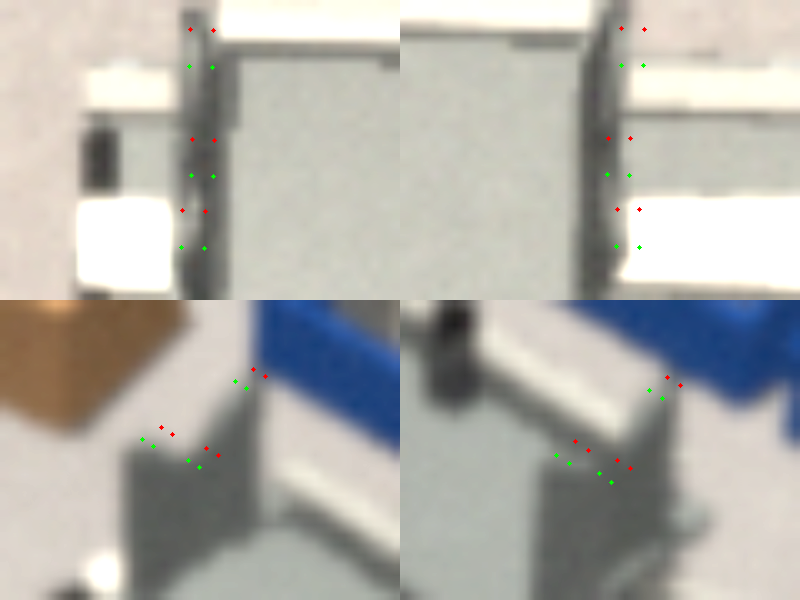

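```bash
python3 - <<'E'
from h import *
np.set_printoptions(precision=4,suppress=True)
t=cam('top');s=cam('side')
ct=lambda u,v:(232+u/5.22,130+5+v/5.22); cs=lambda u,v:(255+u/5.22,150+5+(v-300)/5.22)
print('knob top',tri(t,ct(298,82),s,cs(263,490)),'knob low',tri(t,ct(298,112),s,cs(262,528)))
for p in((298,75),(298,118)): print([atz(t,ct(*p),z) for z in(.04,.07)])
print('post', [d for d in r.place_of('grab_post','side')][:1])
# profile along plate tops in first top picture
f=cv2.imread('pics/top1.png').astype(np.float32).mean(2)
yw=np.radians(-1.0);u=np.array([-np.sin(yw),np.cos(yw),0]);v=np.array([np.cos(yw),np.sin(yw),0]);O=np.array([.663,-.022,.113])
for sg in(1,-1):
    A=np.arange(-.06,.05,.004); q=np.array([[px(t,O+a*v+sg*b*u) for a in A] for b in(.1015,.103,.1045)],np.float32)
    print(sg,' '.join(f'{int(round(a*1000))}:{int(k)}' for a,k in zip(A,cv2.remap(f,q[...,0],q[...,1],cv2.INTER_LINEAR).mean(0))))
E
```

```text
knob top [ 0.695  -0.0216  0.0792] knob low [ 0.6884 -0.0245  0.0484]
[array([ 0.7094, -0.0231,  0.04  ]), array([ 0.7019, -0.0224,  0.07  ])]
[array([ 0.6854, -0.0235,  0.04  ]), array([ 0.6785, -0.0228,  0.07  ])]
post [{'point': [283.1, 208.9], 'conf': 0.92}]
1 -60:129 -56:128 -52:126 -48:109 -44:82 -40:72 -36:71 -32:93 -28:106 -24:103 -20:93 -16:76 -12:66 -8:65 -4:69 0:66 4:70 8:80 12:85 16:93 20:101 24:96 28:81 32:98 36:131 40:135 44:135 48:133
-1 -60:115 -56:118 -52:118 -48:114 -44:98 -40:136 -36:98 -32:93 -28:111 -24:118 -20:109 -16:94 -12:92 -8:98 -4:96 0:93 4:87 8:107 12:110 16:107 20:106 24:110 28:98 32:95 36:131 40:138 44:139 48:138
```

```bash
python3 - <<'E'
from h import *
t=cam('top'); o=r.observe(); tcp=np.array(o['tool_pos']); ex=R.from_rotvec(o['ee_rot']).apply([1,0,0]); g=tcp-.008*ex; print(o['clock'],tcp)
f=t['frame'].astype(np.float32).mean(2); v=np.array([ex[1],-ex[0],0])
A=np.arange(.03,.23,.002)
for z in(.218,):
    q=np.array([[px(t,np.array([g[0],g[1],z])+a*ex+b*v) for a in A] for b in(-.02,.02)],np.float32)
    for k in cv2.remap(f,q[...,0],q[...,1],cv2.INTER_LINEAR): print(' '.join(f'{int(round(a*1000))}:{int(x)}' for a,x in zip(A,k)))
E
```

```text
36.85 [ 0.44476584 -0.11849147  0.18324812]
30:162 32:163 34:162 36:151 38:123 40:85 42:77 44:78 46:90 48:112 50:119 52:107 54:90 56:86 58:113 60:120 62:121 64:127 66:151 68:188 70:192 72:195 74:195 76:189 78:148 80:110 82:122 84:145 86:147 88:145 90:146 92:146 94:146 96:145 98:145 100:141 102:111 104:97 106:108 108:145 110:191 112:196 114:195 116:195 118:194 120:194 122:195 124:195 126:195 128:192 130:188 132:163 134:149 136:151 138:151 140:150 142:151 144:150 146:146 148:123 150:96 152:88 154:89 156:89 158:87 160:87 162:101 164:138 166:192 168:198 170:196 172:195 174:193 176:193 178:194 180:195 182:195 184:193 186:189 188:161 190:142 192:143 194:144 196:142 198:144 200:142 202:140 204:141 206:142 208:143 210:141 212:142 214:142 216:143 218:140 220:124 222:102 224:120 226:111 228:127
30:96 32:128 34:155 36:134 38:83 40:59 42:46 44:38 46:39 48:51 50:66 52:70 54:99 56:121 58:162 60:191 62:194 64:194 66:194 68:193 70:193 72:194 74:194 76:185 78:156 80:110 82:131 84:140 86:141 88:141 90:143 92:144 94:142 96:145 98:143 100:121 102:95 104:91 106:105 108:164 110:186 112:192 114:194 116:194 118:192 120:194 122:193 124:192 126:193 128:192 130:183 132:161 134:158 136:158 138:159 140:159 142:159 144:157 146:146 148:105 150:93 152:90 154:91 156:92 158:90 160:89 162:84 164:112 166:160 168:187 170:191 172:193 174:192 176:191 178:191 180:191 182:192 184:193 186:192 188:187 190:159 192:154 194:154 196:156 198:159 200:159 202:159 204:163 206:163 208:164 210:164 212:164 214:166 216:164 218:159 220:117 222:111 224:121 226:122 228:130
```

```bash
python3 to.py .6606 -.161 .1835 -91
```

```text
[-53.6 213.4  -0.3] [-0.  0.  4.]
36.85 [ 0.4448 -0.1185  0.1832] 0.0241 [-0.5 -0.2 -3.7] [-0.43 -0.03 -0.01]
```

```bash
python3 -m jog '[{"rotation":[0,0,0],"xyz":[-2,8,0],"claw":0},{"rotation":[0,0,0],"xyz":[-5,22,0],"claw":0},{"rotation":[0,0,0.5],"xyz":[-10,40,0],"claw":0},{"rotation":[0,0,1],"xyz":[-15,58,0],"claw":0},{"rotation":[0,0,1],"xyz":[-20,76,0],"claw":0},{"rotation":[0,0,1.5],"xyz":[-24,94,0],"claw":0},{"rotation":[0,0,2],"xyz":[-28,112,0],"claw":0},{"rotation":[0,0,2.5],"xyz":[-33,130,0],"claw":0},{"rotation":[0,0,3],"xyz":[-38,148,0],"claw":0},{"rotation":[0,0,3.3],"xyz":[-42,166,0],"claw":0},{"rotation":[0,0,3.6],"xyz":[-47,184,0],"claw":0},{"rotation":[0,0,4],"xyz":[-51,200,0],"claw":0},{"rotation":[0,0,4],"xyz":[-53,210,0],"claw":0},{"rotation":[0,0,4],"xyz":[-54,213,0],"claw":0},{"rotation":[0,0,4],"xyz":[-54,213,0],"claw":0},{"rotation":[0,0,4],"xyz":[-54,213,0],"claw":0},{"rotation":[0,0,4],"xyz":[-54,213,0],"claw":0},{"rotation":[0,0,4],"xyz":[-54,213,0],"claw":0},{"rotation":[0,0,4],"xyz":[-54,213,0],"claw":0}]'
python3 to.py .6606 -.161 .1835 -91; python3 sp2.py 195 262 j_
```

```text
clock: 38.43
tool_pos: [0.6598, -0.1614, 0.1835]
ee_rot: [-2.242, -2.201, 0.0]
ft_force: [0.7, 0.4, -4.6]
gripper_width: 0.0239
[0.4 0.8 0. ] [-0.  0. -0.]
38.43 [ 0.6598 -0.1614  0.1835] 0.0239 [ 0.7  0.4 -4.6] [-0.43  0.02 -0.  ]
tcp [ 0.6598 -0.1614  0.1835] ex [ 0.0183  0.9998 -0.    ]
top 12 offset px at [[0.195, 0.349], [0.219, 0.438], [0.243, 0.201]]
side 12 offset px at [[0.195, 2.085], [0.219, -0.493], [0.243, -0.26]]
dz0 0.0162 slope_z -0.0811  dy0 -0.0016 slope_y 0.0130 rms 0.44
0 [ 0.658  -0.1693  0.2062]
0.144 [ 0.6625 -0.0254  0.1945]
0.272 [0.6665 0.1026 0.1841]
```

```bash
python3 -m jog '[{"rotation":[0,0,0],"xyz":[0,1,10],"claw":0},{"rotation":[0,0,0],"xyz":[0,1,22],"claw":0},{"rotation":[0,0,0],"xyz":[0,1,34],"claw":0},{"rotation":[0,0,0],"xyz":[0,1,46],"claw":0},{"rotation":[0,0,0],"xyz":[0,1,56],"claw":0},{"rotation":[0,0,0],"xyz":[0,1,64],"claw":0},{"rotation":[0,0,0],"xyz":[0,1,70],"claw":0},{"rotation":[0,0,0],"xyz":[0,1,74],"claw":0},{"rotation":[0,0,0],"xyz":[0,1,78],"claw":0},{"rotation":[0,0,0],"xyz":[0,1,80],"claw":0},{"rotation":[0,0,0],"xyz":[0,1,80],"claw":0},{"rotation":[0,0,0],"xyz":[0,1,80],"claw":0}]'
python3 to.py .6606 -.161 .0935 -91;
python3 - <<'E'
from h import *
o=[]
for k,(x0,y0,w,h) in((cam('top'),(220,135,120,90)),(cam('side'),(235,140,120,90))): o.append(cv2.resize(cv2.cvtColor(k['frame'],cv2.COLOR_RGB2BGR)[y0:y0+h,x0:x0+w],(400,300),interpolation=cv2.INTER_CUBIC))
cv2.imwrite('pics/k.png',np.hstack(o))
E
```

```text
clock: 39.53
tool_pos: [0.6615, -0.1615, 0.1036]
ee_rot: [2.241, 2.201, 0.0]
ft_force: [-0.9, 1.0, -3.8]
gripper_width: 0.0239
[ 0.5 -0.9 10.1] [ 0.  0. -0.]
39.53 [ 0.6615 -0.1615  0.1036] 0.0239 [-0.9  1.  -3.8] [-0.35 -0.    0.01]
```

View pics/k.png

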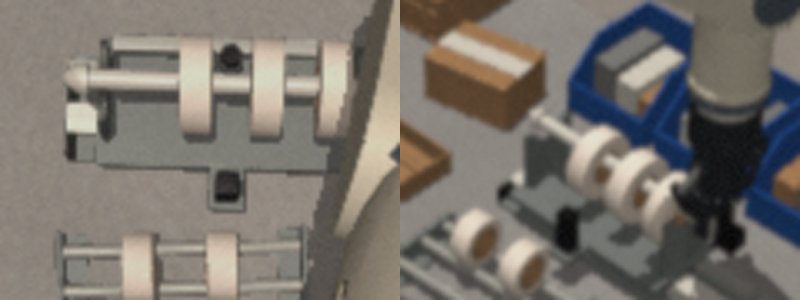

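The far and middle rolls (top view, columns 196 and 266) straddle the deck knob (column 231), and the rod lies over the notches. Lowering the last 10 mm under force watch.

```bash
python3 -m jog '[{"rotation":[0,0,0],"xyz":[0,0,2],"claw":0},{"rotation":[0,0,0],"xyz":[0,0,4],"claw":0},{"rotation":[0,0,0],"xyz":[0,0,6],"claw":0},{"rotation":[0,0,0],"xyz":[0,0,6],"claw":0},{"rotation":[0,0,0],"xyz":[0,0,6],"claw":0}]'
python3 -m jog '[{"rotation":[0,0,0],"xyz":[0,0,1.5],"claw":0},{"rotation":[0,0,0],"xyz":[0,0,3],"claw":0},{"rotation":[0,0,0],"xyz":[0,0,3],"claw":0},{"rotation":[0,0,0],"xyz":[0,0,3],"claw":0}]'
```

```text
clock: 40.05
tool_pos: [0.6611, -0.1614, 0.0971]
ee_rot: [-2.241, -2.201, 0.0]
ft_force: [-0.6, 0.2, -4.0]
gripper_width: 0.0235
clock: 40.38
tool_pos: [0.6612, -0.1614, 0.0947]
ee_rot: [-2.242, -2.201, -0.0]
ft_force: [-2.9, -0.3, 3.4]
gripper_width: 0.0238
```

```bash
python3 -m jog '[{"rotation":[0,0,0],"xyz":[0,-1,0],"claw":0},{"rotation":[0,0,0],"xyz":[0,-1,0.5],"claw":0},{"rotation":[0,0,0],"xyz":[0,-1,0.5],"claw":0},{"rotation":[0,0,0],"xyz":[0,-1,0.5],"claw":0}]'
python3 -m jog '[{"rotation":[0,0,0],"xyz":[0,0,0],"claw":0.4},{"rotation":[0,0,0],"xyz":[0,0,0],"claw":0.55},{"rotation":[0,0,0],"xyz":[0,0,0],"claw":0.55},{"rotation":[0,0,0],"xyz":[0,0,0],"claw":0.55},{"rotation":[0,0,0],"xyz":[0,0,0],"claw":0.55},{"rotation":[0,0,0],"xyz":[0,0,0],"claw":0.55},{"rotation":[0,0,0],"xyz":[0,0,-20],"claw":0.55},{"rotation":[0,0,0],"xyz":[0,0,-50],"claw":0.55},{"rotation":[0,0,0],"xyz":[0,0,-90],"claw":0.55},{"rotation":[0,0,0],"xyz":[0,0,-90],"claw":0.55},{"rotation":[0,0,0],"xyz":[0,0,-90],"claw":0.55}]'
python3 to.py .45 -.25 .25 -91
```

```text
clock: 40.72
tool_pos: [0.6603, -0.1615, 0.0939]
ee_rot: [2.242, 2.201, -0.0]
ft_force: [-2.6, -0.4, 2.3]
gripper_width: 0.0237
clock: 41.63
tool_pos: [0.6621, -0.1619, 0.1869]
ee_rot: [2.238, 2.198, 0.005]
ft_force: [-0.4, -0.7, -0.5]
gripper_width: 0.0467
[ -92.1 -210.1  -64.2] [ 0.3  0.1 -0. ]
41.63 [ 0.6621 -0.1619  0.1869] 0.0467 [-0.4 -0.7 -0.5] [ 0.01  0.01 -0.03]
```

```bash
python3 to.py .42 .2 .26 -1; python3 -m jog '[{"rotation":[0,0,0],"xyz":[0,0,-36],"claw":0.55},{"rotation":[0,0,-7],"xyz":[30,-30,-70],"claw":0.55},{"rotation":[0,0,-14],"xyz":[60,-50,-76],"claw":0.55},{"rotation":[0,0,-21],"xyz":[90,-70,-76],"claw":0.55},{"rotation":[0,0,-28],"xyz":[120,-90,-76],"claw":0.55},{"rotation":[0,0,-35],"xyz":[150,-110,-76],"claw":0.55},{"rotation":[0,0,-42],"xyz":[180,-130,-76],"claw":0.55},{"rotation":[0,0,-49],"xyz":[210,-150,-76],"claw":0.55},{"rotation":[0,0,-56],"xyz":[240,-170,-76],"claw":0.55},{"rotation":[0,0,-63],"xyz":[270,-190,-76],"claw":0.55},{"rotation":[0,0,-70],"xyz":[300,-210,-76],"claw":0.55},{"rotation":[0,0,-77],"xyz":[330,-230,-76],"claw":0.55},{"rotation":[0,0,-84],"xyz":[357,-248,-76],"claw":0.55},{"rotation":[0,0,-90],"xyz":[357,-248,-76],"claw":0.55},{"rotation":[0,0,-90],"xyz":[357,-248,-76],"claw":0.55},{"rotation":[0,0,-90],"xyz":[357,-248,-76],"claw":0.55},{"rotation":[0,0,-90],"xyz":[357,-248,-76],"claw":0.55}]'
cat > ck.py <<'E'
from h import *
import sys
np.set_printoptions(precision=4,suppress=True)
t=cam('top','k1_top.png' if len(sys.argv)<2 else sys.argv[1]+'_top.png')
cs={'top':t}
res={n:r.place_of(n,'top') for n in('cradle_mid','spindle_mid','spindle_grip','grab_post')}
s=cam('side','k1_side.png' if len(sys.argv)<2 else sys.argv[1]+'_side.png')
Z=dict(cradle_mid=.1,spindle_mid=.1,spindle_grip=.1,grab_post=.067)
for n,z in Z.items():
    for nm,c,L in(('top',t,res[n]),('side',s,r.place_of(n,'side'))):
        for d in L[:2]:
            if d['conf']>.3: print(n,nm,round(d['conf'],2),atz(c,d['point'],z))
E
python3 ck.py; python3 to.py .588 -.025 .15 -1
```

```text
[ 357.3 -248.2  -74.9] [  0.2   0.3 -90. ]
41.63 [ 0.6621 -0.1619  0.1869] 0.0467 [-0.4 -0.7 -0.5] [ 0.01  0.01 -0.03]
clock: 43.05
tool_pos: [0.419, 0.1994, 0.2592]
ee_rot: [-0.035, -3.141, 0.001]
ft_force: [-0.0, 0.3, 0.1]
gripper_width: 0.0472
cradle_mid top 0.81 [ 0.6593 -0.0223  0.1   ]
cradle_mid side 0.82 [ 0.6349 -0.0328  0.1   ]
cradle_mid side 0.44 [0.5561 0.3692 0.1   ]
spindle_mid top 0.69 [ 0.6637 -0.026   0.1   ]
spindle_mid side 0.56 [ 0.6594 -0.0237  0.1   ]
spindle_grip top 0.88 [ 0.6553 -0.1752  0.1   ]
spindle_grip top 0.44 [ 0.5115 -0.5092  0.1   ]
spindle_grip side 0.83 [ 0.6595 -0.1697  0.1   ]
grab_post top 0.81 [ 0.588  -0.0303  0.067 ]
grab_post side 0.87 [ 0.5858 -0.0199  0.067 ]
[-173.3 -221.7  109.8] [-0.   0.  -0.1]
43.55 [0.4189 0.1999 0.2598] 0.0468 [ 0.6 -0.2  0.4] [ 0.02 -0.03  0.  ]
```

```bash
cat > sp3.py <<'E'
# 3D line of the rod lying in the cradle: sp3.py gx gy (grip centre guess)
from h import *
import sys
from scipy.optimize import least_squares
g=np.array([float(sys.argv[1]),float(sys.argv[2]),.1]); ex=np.array([.0175,.9998,0]); ey=np.array([.9998,-.0175,0]); D=[]
sa=[a for lo,hi in((.082,.102),(.136,.158),(.196,.256)) for a in np.arange(lo,hi,.004)]
for n in('top','side'):
    c=cam(n); f=c['frame'].astype(np.float32).min(2)
    for a in sa:
        q=px(c,g+a*ex);d=px(c,g+(a+.01)*ex)-q;d/=np.linalg.norm(d);nn=np.array([-d[1],d[0]])
        v=np.arange(-5,5.01,.25);sm=cv2.remap(f,(q[0]+v*nn[0])[None].astype(np.float32),(q[1]+v*nn[1])[None].astype(np.float32),cv2.INTER_LINEAR)[0]
        w=np.clip(sm-(sm.min()+.6*(sm.max()-sm.min())),0,None); D.append((c,a,nn,(w*v).sum()/w.sum()))
F=lambda p:[(px(c,g+a*ex+np.array([0,0,1])*(p[0]+p[1]*a)+ey*(p[2]+p[3]*a))-px(c,g+a*ex))@nn-v for c,a,nn,v in D]
s=least_squares(F,np.zeros(4),loss='soft_l1',f_scale=.3);p=s.x
print('rms px',np.sqrt(np.mean(np.array(F(p))**2)).round(2)); 
for a in(0,.044,.144,.244): print(a,(g+a*ex+np.array([0,0,1])*(p[0]+p[1]*a)+ey*(p[2]+p[3]*a)).round(4))
E
python3 sp3.py .6605 -.169
python3 - <<'E'
import cv2,numpy as np
a=cv2.imread('pics/k1_top.png')[130:230,215:345];b=cv2.imread('pics/k1_side.png')[140:240,235:365]
cv2.imwrite('pics/last_a.png',np.hstack([cv2.resize(a,(400,308),interpolation=cv2.INTER_CUBIC),cv2.resize(b,(400,308),interpolation=cv2.INTER_CUBIC)]))
E
```

```text
rms px 0.59
0 [ 0.6602 -0.169   0.1016]
0.044 [ 0.6608 -0.125   0.1008]
0.144 [ 0.6622 -0.025   0.0991]
0.244 [0.6636 0.075  0.0974]
```

Step 3's state looks right: the fitted rod is level at z ≈ 0.099–0.101, x = 0.662, and mid y = −0.025. Now the grab post.

```bash
python3 -m jog '[{"rotation":[0,0,0],"xyz":[-173,-222,60],"claw":0.6},{"rotation":[0,0,0],"xyz":[-173,-222,60],"claw":0.6},{"rotation":[0,0,0],"xyz":[-173,-222,60],"claw":0.6},{"rotation":[0,0,0],"xyz":[-173,-222,60],"claw":0.6},{"rotation":[0,0,0],"xyz":[-173,-222,60],"claw":0.6},{"rotation":[0,0,0],"xyz":[-173,-222,60],"claw":0.6},{"rotation":[0,0,0],"xyz":[-173,-222,60],"claw":0.6},{"rotation":[0,0,0],"xyz":[-173,-222,60],"claw":0.6},{"rotation":[0,0,0],"xyz":[-173,-222,90],"claw":0.6},{"rotation":[0,0,0],"xyz":[-173,-222,125],"claw":0.6},{"rotation":[0,0,0],"xyz":[-173,-222,155],"claw":0.6},{"rotation":[0,0,0],"xyz":[-173,-222,180],"claw":0.6},{"rotation":[0,0,0],"xyz":[-173,-222,192],"claw":0.6},{"rotation":[0,0,0],"xyz":[-173,-222,198],"claw":0.6},{"rotation":[0,0,0],"xyz":[-173,-222,198],"claw":0.6},{"rotation":[0,0,0],"xyz":[-173,-222,198],"claw":0.6},{"rotation":[0,0,0],"xyz":[-173,-222,198],"claw":0.6}]'
python3 -m jog '[{"rotation":[0,0,0],"xyz":[0,0,0],"claw":0.4},{"rotation":[0,0,0],"xyz":[0,0,0],"claw":0.3},{"rotation":[0,0,0],"xyz":[0,0,0],"claw":0.25},{"rotation":[0,0,0],"xyz":[0,0,0],"claw":0},{"rotation":[0,0,0],"xyz":[0,0,0],"claw":0},{"rotation":[0,0,0],"xyz":[0,0,0],"claw":0},{"rotation":[0,0,0],"xyz":[0,0,0],"claw":0},{"rotation":[0,0,0],"xyz":[0,0,0],"claw":0}]'
python3 ck.py k2
```

```text
clock: 45.07
tool_pos: [0.589, -0.0251, 0.0634]
ee_rot: [0.029, 3.139, -0.0]
ft_force: [0.8, -0.7, -0.5]
gripper_width: 0.0511
clock: 45.73
tool_pos: [0.5886, -0.0246, 0.0631]
ee_rot: [0.028, 3.14, 0.001]
ft_force: [-1.2, 3.6, 7.9]
gripper_width: 0.0191
spindle_mid top 0.48 [ 0.6558 -0.1725  0.1   ]
spindle_mid side 0.52 [ 0.6449 -0.0359  0.1   ]
spindle_grip top 0.85 [ 0.6615 -0.1728  0.1   ]
spindle_grip side 0.5 [ 0.6613 -0.1782  0.1   ]
grab_post side 0.88 [ 0.5606 -0.0299  0.067 ]
```

```bash
python3 -m jog '[{"rotation":[0,0,0],"xyz":[0,-2,0],"claw":0},{"rotation":[0,0,0],"xyz":[0,-5,0],"claw":0},{"rotation":[0,0,0],"xyz":[0,-9,0],"claw":0},{"rotation":[0,0,0],"xyz":[0,-14,0],"claw":0},{"rotation":[0,0,0],"xyz":[0,-20,0],"claw":0},{"rotation":[0,0,0],"xyz":[0,-28,0],"claw":0},{"rotation":[0,0,0],"xyz":[0,-36,0],"claw":0},{"rotation":[0,0,0],"xyz":[0,-44,0],"claw":0},{"rotation":[0,0,0],"xyz":[0,-52,0],"claw":0},{"rotation":[0,0,0],"xyz":[0,-60,0],"claw":0},{"rotation":[0,0,0],"xyz":[0,-60,0],"claw":0},{"rotation":[0,0,0],"xyz":[0,-60,0],"claw":0}]'
python3 to.py .585 -.085 .0631 -1
```

```text
clock: 47.23
tool_pos: [0.5879, -0.0861, 0.0632]
ee_rot: [0.029, 3.139, -0.002]
ft_force: [1.1, -3.8, 6.4]
gripper_width: 0.0187
[3. 1. 0.] [-0.1  0.2 -0. ]
47.23 [ 0.5879 -0.0861  0.0632] 0.0187 [ 1.1 -3.8  6.4] [-0.31 -0.04  0.2 ]
```

```bash
python3 -m jog '[{"rotation":[0,0,0],"xyz":[0,-4,0],"claw":0},{"rotation":[0,0,0],"xyz":[0,-12,0],"claw":0},{"rotation":[0,0,0],"xyz":[0,-21,0],"claw":0},{"rotation":[0,0,0],"xyz":[0,-30,0],"claw":0},{"rotation":[0,0,0],"xyz":[0,-39,0],"claw":0},{"rotation":[0,0,0],"xyz":[0,-48,0],"claw":0},{"rotation":[0,0,0],"xyz":[0,-57,0],"claw":0},{"rotation":[0,0,0],"xyz":[0,-66,0],"claw":0},{"rotation":[0,0,0],"xyz":[0,-75,0],"claw":0},{"rotation":[0,0,0],"xyz":[0,-84,0],"claw":0},{"rotation":[0,0,0],"xyz":[0,-93,0],"claw":0},{"rotation":[0,0,0],"xyz":[0,-101,0],"claw":0},{"rotation":[0,0,0],"xyz":[0,-107,0],"claw":0},{"rotation":[0,0,0],"xyz":[0,-112,0],"claw":0},{"rotation":[0,0,0],"xyz":[0,-116,0],"claw":0},{"rotation":[0,0,0],"xyz":[0,-116,0],"claw":0},{"rotation":[0,0,0],"xyz":[0,-116,0],"claw":0}]'
python3 -m jog '[{"rotation":[0,0,0],"xyz":[0,-2,0],"claw":0},{"rotation":[0,0,0],"xyz":[0,-2,0],"claw":0},{"rotation":[0,0,0],"xyz":[0,-2,0],"claw":0}]'
python3 -m jog '[{"rotation":[0,0,0],"xyz":[0,-2,0],"claw":0},{"rotation":[0,0,0],"xyz":[0,-2,0],"claw":0},{"rotation":[0,0,0],"xyz":[0,-2,0],"claw":0}]'
```

```text
clock: 48.65
tool_pos: [0.5868, -0.2008, 0.0632]
ee_rot: [0.029, 3.137, -0.0]
ft_force: [5.4, 3.1, 2.4]
gripper_width: 0.0193
clock: 48.9
tool_pos: [0.5868, -0.2012, 0.0632]
ee_rot: [0.029, 3.137, 0.003]
ft_force: [7.0, 12.5, 4.5]
gripper_width: 0.0192
clock: 49.15
tool_pos: [0.5868, -0.2025, 0.0632]
ee_rot: [0.029, 3.137, 0.004]
ft_force: [6.7, 15.2, 5.3]
gripper_width: 0.0193
```

```bash
python3 -m jog '[{"rotation":[0,0,0],"xyz":[0,0,0],"claw":0.3},{"rotation":[0,0,0],"xyz":[0,0,0],"claw":0.5},{"rotation":[0,0,0],"xyz":[0,0,0],"claw":0.5},{"rotation":[0,0,0],"xyz":[0,0,0],"claw":0.5},{"rotation":[0,0,0],"xyz":[0,0,-30],"claw":0.5},{"rotation":[0,0,0],"xyz":[0,0,-70],"claw":0.5},{"rotation":[0,0,0],"xyz":[0,0,-110],"claw":0.5},{"rotation":[0,0,0],"xyz":[0,0,-150],"claw":0.5},{"rotation":[0,0,0],"xyz":[0,0,-190],"claw":0.5},{"rotation":[0,0,0],"xyz":[150,300,-190],"claw":0.5},{"rotation":[0,0,0],"xyz":[150,300,-190],"claw":0.5},{"rotation":[0,0,0],"xyz":[150,300,-190],"claw":0.5},{"rotation":[0,0,0],"xyz":[150,300,-190],"claw":0.5},{"rotation":[0,0,0],"xyz":[150,300,-190],"claw":0.5},{"rotation":[0,0,0],"xyz":[150,300,-190],"claw":0.5},{"rotation":[0,0,0],"xyz":[150,300,-190],"claw":0.5},{"rotation":[0,0,0],"xyz":[150,300,-190],"claw":0.5},{"rotation":[0,0,0],"xyz":[150,300,-190],"claw":0.5},{"rotation":[0,0,0],"xyz":[150,300,-190],"claw":0.5},{"rotation":[0,0,0],"xyz":[150,300,-190],"claw":0.5}]'
python3 ck.py k3
cat > tr.py <<'E'
# carriage travel: match the post / tongue patch of the first picture in the new one
from h import *
import sys
for n,z in(('top',.067),('side',.067)):
    c=cam(n); a=cv2.imread('pics/%s1.png'%n); b=cv2.imread('pics/%s_%s.png'%(sys.argv[1],n))
    p=px(c,(.588,-.0245,z)); q=px(c,(.585,-.2045,z)); w=9
    f=8; A=cv2.resize(a,None,fx=f,fy=f,interpolation=cv2.INTER_CUBIC);B=cv2.resize(b,None,fx=f,fy=f,interpolation=cv2.INTER_CUBIC)
    P=(p*f).astype(int);Q=(q*f).astype(int);W=w*f
    T=A[P[1]-W:P[1]+W,P[0]-W:P[0]+W]; S=B[Q[1]-2*W:Q[1]+2*W,Q[0]-2*W:Q[0]+2*W]
    m=cv2.matchTemplate(S,T,cv2.TM_CCOEFF_NORMED); _,v,_,l=cv2.minMaxLoc(m)
    ctr=(np.array(l)+Q-2*W+W)/f; st=P/f
    X0=atz(c,st,z);X1=atz(c,ctr,z); print(n,'score',round(v,3),'travel',np.round(X1-X0,4),'post now',X1.round(4))
E
python3 tr.py k3
```

```text
clock: 50.82
tool_pos: [0.4402, 0.0974, 0.2519]
ee_rot: [0.027, 3.141, -0.001]
ft_force: [0.4, -0.5, 0.4]
gripper_width: 0.0426
cradle_mid top 0.98 [ 0.6684 -0.2003  0.1   ]
cradle_mid side 0.96 [ 0.6381 -0.2068  0.1   ]
spindle_mid top 0.74 [ 0.6596 -0.2098  0.1   ]
spindle_mid top 0.66 [0.5191 0.0224 0.1   ]
spindle_mid side 0.65 [ 0.6524 -0.1946  0.1   ]
spindle_mid side 0.56 [ 0.4687 -0.0378  0.1   ]
spindle_grip top 0.74 [ 0.6547 -0.3469  0.1   ]
spindle_grip top 0.55 [ 0.6595 -0.288   0.1   ]
spindle_grip side 0.75 [ 0.6528 -0.356   0.1   ]
spindle_grip side 0.64 [ 0.4087 -0.0105  0.1   ]
grab_post top 0.97 [ 0.5874 -0.2058  0.067 ]
grab_post side 0.72 [ 0.5716 -0.2079  0.067 ]
grab_post side 0.43 [ 0.489  -0.0444  0.067 ]
top score 0.853 travel [-0.002  -0.1787  0.    ] post now [ 0.5862 -0.2028  0.067 ]
side score 0.921 travel [-0.002  -0.1802  0.    ] post now [ 0.5858 -0.2044  0.067 ]
```

```bash
python3 sp3.py .6572 -.349
python3 - <<'E'
import cv2,numpy as np
a=cv2.imread('pics/k3_top.png')[120:280,210:410];b=cv2.imread('pics/k3_side.png')[140:300,190:390]
cv2.imwrite('pics/fin.png',np.hstack([cv2.resize(a,(400,320),interpolation=cv2.INTER_CUBIC),cv2.resize(b,(400,320),interpolation=cv2.INTER_CUBIC)]))
E
```

```text
rms px 0.52
0 [ 0.6589 -0.349   0.099 ]
0.044 [ 0.6594 -0.305   0.0989]
0.144 [ 0.6605 -0.205   0.0984]
0.244 [ 0.6617 -0.1051  0.098 ]
```

View pics/fin.png

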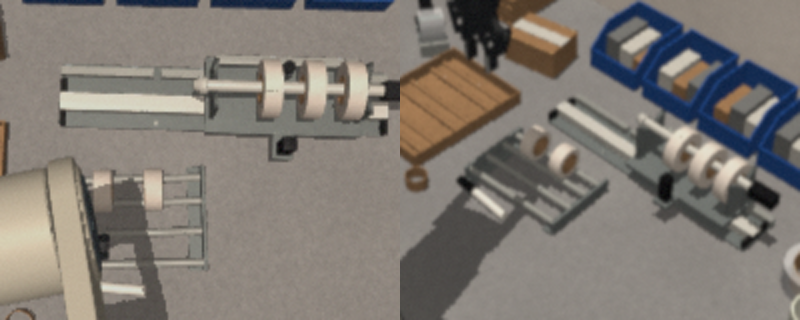

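The final picture shows the spindle lying in both cradles at the rail end with three rolls between the plates. The two part-used rolls stand in the narrow lane, and the bystanders in the crop (marker, core, carton) are where they were. Handing in.

```bash
python3 -c "
from bench import r
o=r.observe();print(o['clock'],o['ft_force'],o['tool_pos']);print(r.sign_off())"
```

```text
51.5167 [ 0.10538173 -0.05479407  0.56488122] [0.4399751  0.09758261 0.25177363]
the job is handed in; nothing more can be done
None
```

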